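# Unload the handle-blank sanding jig into the tool chest drawer

## Task

Unload the sanding jig: pull the red index plunger up and twist it so that it stays latched open, then slide the aluminium hold-down bar out from under its bracket, lift it off and lay it flat near the middle of the black rubber mat. Put every wooden handle blank from the jig into the top drawer of the black tool chest, flat on the drawer's floor and not on top of one another, and leave the drawer shut and the plunger still latched open. Do not disturb the coasters, the glue bottle or the hammer.

Things in the scene. Friction and masses are not known exactly. Their poses are not given: they have to be found in the camera images.
- plunger (a joint): lift of the index plunger, m: 0 down (its 8 mm pin through the hole in the bar), 0.024 at its upper stop. Spring: 6 N down at 0, 11 N at the top. A cross-pin sits in a notch, so it cannot twist until lifted 0.017; lifted past that and twisted over 0.4 rad either way, it rests latched at about 0.017 when let go. Untwisted it snaps down.
- tgrip (a joint): twist of the plunger's T-grip, rad: 0 as it starts, positive anticlockwise from above, stops at -1.57 and 1.57
- plunger_grip (a point): centre of the plunger's red T-grip: bar 44 mm long (its y), 16 mm wide (x), 20 mm high, axis vertical; at the start parallel to the aluminium bar. Free underneath for 12 mm: then the collar, within 13 mm of the axis. At the start its centre is 124 mm over the bench.
- jig: fixed sanding jig, plywood base 130 x 336 x 12 mm; origin on the bench under the middle of its four places, y along the row towards the plunger, x along the blanks. Places at y = -70.5, -23.5, 23.5, 70.5 mm, each on two rails (x = -38, 38 mm, 12 mm wide, tops 34 mm over the bench) between 7 mm high nubs and end stops 10 mm over the rails; 22 mm free under a blank between rails.
- bracket (a point): centre of the jig's end bracket at its roof's top, 84 mm over the bench, on the plunger's axis, 156 mm along the jig's +y. The roof (36 mm wide, from 141 to 186 mm along y) covers the bar's tongue end 4 mm above it, so the bar cannot be lifted there: once the plunger is latched open, draw the bar along the jig's -y by 32 mm or more, then lift.
- fork (a point): upward-open fork that carries the bar's other end, this point at the bar's underside, 60 mm over the bench and 130 mm along the jig's -y; cheeks 14 mm high, 34 mm apart
- bar_grip (a point): middle of the black upright grip on the loose aluminium hold-down bar: grip 60 mm long (y), 18 mm wide (x), 36 mm high, centre 33 mm above the bar's flat underside; bar 26 mm wide, 10 mm thick, reaching 157 mm to -y and 154 mm to +y (tongue with pin hole), 0.28 kg. Starts 15 mm along +y of the jig, 4 mm above the blanks, underside 60 mm over the bench, axes as the jig's.
- mat_top (a point): centre of the top of the black rubber mat on the bench, where the bar is laid: 330 mm long (x), 110 mm wide (y), 3 mm thick, fixed
- drawer (a joint): opening of the tool chest's top drawer, m: 0 shut, 0.14 fully open; light friction, stays where it is left; it may start slightly ajar
- drawer_handle (a point): middle of the drawer's steel bar handle, 130 mm long (y), 10 mm thick, 42 mm out from the drawer's front (which lies to +x), 125 mm over the bench. The drawer opens along this point's -x. The chest's top (158 mm over the bench) begins 54 mm behind the handle of the shut drawer.
- drawer_floor (a point): centre of the drawer's inner floor (moves with the drawer), 90 mm over the bench; axes as the handle's. Inside 133 mm (x) by 220 mm (y), side and back walls 37 mm over this floor, front 50 mm; all of the inside is uncovered when the drawer is fully open. Clear height when shut 53 mm.
- coasters: bystander: stack of four cork and wood coasters, 95 x 95 x 32 mm, origin under its centre
- glue: bystander: yellow glue bottle, 60 mm across, 150 mm tall, origin under its centre
- hammer: bystander: hammer lying on the bench, origin under its middle, handle along its -x
- blank0_center (a point): centre of the dark brown wooden handle blank, 100 x 22 x 22 mm, long axis x, 45 g, loose; starts lying in one of the jig's places (parallel to the jig's x) if present; None if absent
- blank1_center (a point): centre of the mid brown wooden handle blank, 100 x 22 x 22 mm, long axis x, 45 g, loose; starts lying in one of the jig's places (parallel to the jig's x) if present; None if absent
- blank2_center (a point): centre of the pale wooden handle blank, 100 x 22 x 22 mm, long axis x, 45 g, loose; starts lying in one of the jig's places (parallel to the jig's x) if present; None if absent
- blank3_center (a point): centre of the reddish wooden handle blank, 100 x 22 x 22 mm, long axis x, 45 g, loose; starts lying in one of the jig's places (parallel to the jig's x) if present; None if absent
Not all that is in view belongs to the job. Leave any green or purple look-alike of the part that bears blank0_center alone.

How it is judged:
By the outcome, as a careful person would: the job done as asked, in the order asked, and still so for the second after the job is handed in, with the robot touching nothing.
Of blank0, blank1, blank2, blank3 only 2 to 4 are there at a start; the rules pass over those that are not, and their reading is None.
At some moment in a run one of blank0, blank1, blank2, blank3, bar may be knocked a few centimetres aside while the robot is not near it.
Once in a run the grip may slacken for a moment while it holds something.
It also fails if it takes over 210 s, if anything falls off the work surface, if the arm or the gripper's body presses on something with over 40 N, if the wrist force passes 120 N, or if a joint passes its speed limit or range.

## Robot

A 6-joint arm with a two-finger parallel gripper is mounted at the origin on the work surface. World frame = base frame: x ahead of the robot, y to its left, z up, the work surface at z = 0. Lengths are in mm, angles in rad, forces in N, time in s.
With the tool pointing down it reaches from about 350 to 875 mm from the base axis. Payload 4.2 kg.
Tool frame: the origin (TCP) lies midway between the tips of the shut fingers; the grasp point (between the pads) lies 19 mm behind it (arm.tcp_to_grasp is the distance from the TCP to the grasp point, in mm); z points along the fingers, y is the line along which they close (so a half turn about z gives the same grasp; the last joint's range is limited). The gripper opens to 85 mm and grips with 20 to 120 N. Pads are 22 mm wide; open, the fingers measure 114 mm over their backs; the gripper's body (76 mm by 85 mm) begins 54 mm behind the grasp point. The pads swing forward as they close: fully open they stand 13 mm farther back than shut.
Start: joints at [-1.055, 0.385, 0.008, 0, -1.194, -0.259], TCP at [158.759, -604.479, 231.312] pointing down, gripper open.
Joint ranges: [-3.14, 3.14], [-1.21, 2.06], [-1.07, 1.41], [-3.16, 2.05], [-2.99, -0.16], [-3.1, 3.1]. Speed limits (rad/s): [2.79, 2.79, 3.14, 3.14, 3.14, 3.14].

## Interface

Orientations are given as a unit quaternion [x, y, z, w].
In Python, from bench import arm, imaging, job, models gives the robot as it stands.
- The arm moves only by the tool arm_command, never from a script. Its argument "rows" is a list of rows, each an object with "grip": the opening, from 0 (shut) to 1 (fully open); "linear": the shift along the tool's x, y, z in mm, a list of three; "rot": the turn, a rotation vector about the tool's x, y, z in rad, a list of three. In form: [{"grip": grip, "linear": [tx, ty, tz], "rot": [rx, ry, rz]}, ...]. A call has 1 to 10 rows; each row is the pose to reach, as a shift and turn from the pose commanded when the call began, along the tool's axes at that moment; what a row does not reach only later rows make up. A row lasts 1/8 s, in which the tool goes at most 62.5 mm and 10.7 degrees, less where a joint would pass 70% of its speed; a pose out of reach is approached as far as the arm can. A call with a gripper value outside its range is refused whole. The fingers move at their own pace and stop on an object; the grip force is fixed at half the most. Time passes only in rows, so rows that repeat a pose let the fingers close. It gives the time, the measured TCP pose, the force, the opening and the grip force at its end, in the units of the state.
- arm.read_state(): the state, without advancing time (a new reading comes with each control period).
- imaging.get_image(name): name is "scene" or "side" or "wrist"; returns a dict with "frame" (420x560x3 uint8, red, green, blue), "fx", "fy", "cx", "cy" (pixels), "k1" (the pictures are not rectified: a ray, as slopes to the right and down, at radius r is drawn at 1 + k1 r^2 times it, then the intrinsics apply), "extrinsics" (4x4, takes a point from world to camera coordinates); the wrist camera has in their place "T_tool_cam" (4x4, takes a point from camera to tool coordinates, whose origin is the TCP and whose axes are the flange's). Camera axes: x right, y down, z forward; pixel columns grow to the right and rows downward; lengths in mm; the calibration is good to about 2 mm. A picture is of the moment at which its call begins: read the wrist's pose just before it. There is no depth.
- job.job_done(): hands the job in; it is judged then, once.
Trained networks look in a picture, given as the dict that the camera call returned (one of the last four; its "shot" number tells which), for a name from the list of things; names that differ only in an ending like _2 or _b are one class to them, and where a whole thing is asked for, a point or a joint stands for the part that bears it (a point fixed in the world has none). Each returns a list of dicts, best first, with "score" (0 to 1); they miss things now and then, are a little off and sometimes report something else, mostly with a low value. They report only what shows in the picture. A call takes as long as a camera call. They do not tell look-alikes from the thing itself.
- models.spot_in(picture, query): "rect" ([left, top, right, bottom] in pixels, round what is visible of it).
- models.tip_of(picture, query): "pixel" ([column, row] in pixels: a listed point, or the origin of a listed thing).
The state is a dict: "clock": time; "joints": joint angles; "joint_vel": joint speeds; "joint_efforts": joint torques, N m; "position": TCP position; "ee_rot": TCP orientation; "contact_force": force on the tool from outside, world axes, zero at the start; "wrist_torque": the same for the moment, N m; "gripper_width": finger opening in mm; "grasp_force": force on a finger pad.
Only numpy, scipy, OpenCV 4.12 (cv2) and the standard library are available. Lean on these libraries where they do the work, as an engineer would, in place of code of your own. Each camera call takes 0.05 s, during which the arm holds its last target. There are 200 camera calls.

## Working session

There is one attempt and no reset: what is moved stays moved. The work goes in short steps, Python scripts to look and compute and a tool call to move; the robot and the scene stay as the last step left them, time stands still between calls to the robot, and variables do not carry over. Pictures are saved under pics/ and viewed, at most 14 in all, crops included, and the job is handed in when it is done.

Besides the shell and the picture viewer there is one more tool, called after ">>>" by a JSON object that holds its "api" and its "payload", one argument or row to a line. arm_command: Moves the arm, as the interface text tells. Its arguments: {"type":"object","properties":{"rows":{"type":"array"}},"required":["rows"]}

```bash
ls; mkdir -p pics; python3 - <<'E'
from bench import arm, imaging, job, models
import cv2
s=arm.read_state(); print(s)
for n in ["scene","side"]:
    p=imaging.get_image(n); cv2.imwrite(f"pics/{n}0.png",p["frame"][:,:,::-1])
    print(n,{k:v for k,v in p.items() if k!="frame"})
    for q in ["plunger_grip","jig","bracket","fork","bar_grip","mat_top","drawer_handle","drawer_floor","coasters","glue","hammer","blank0_center","blank1_center","blank2_center","blank3_center"]:
        r=models.tip_of(p,q); print(q,[(([round(float(v)) for v in d["pixel"]]),round(d["score"],2)) for d in r[:3]])
E
```

```text
pics
{'clock': 0.0, 'joints': array([-1.05538611e+00,  3.85553243e-01,  6.61854863e-03, -4.85422588e-04,
       -1.19400472e+00, -2.58619541e-01]), 'joint_vel': array([ 4.80066549e-05, -1.35954431e-03,  6.43180159e-04,  2.83815396e-04,
        5.56560486e-04,  2.25414693e-04]), 'joint_efforts': array([ 2.01198541e-04, -3.92284262e+01,  1.88404620e+01,  4.18644503e+00,
       -4.55555783e-03, -9.56405387e-06]), 'position': array([ 158.61231874, -603.93109607,  230.22275486]), 'ee_rot': array([-1.27953971e-01,  9.91779503e-01,  1.07743607e-03, -1.95523852e-04]), 'contact_force': array([-1.37963033,  0.67031404, -0.28885708]), 'wrist_torque': array([0.03430333, 0.00445772, 0.03539591]), 'grasp_force': 0.0, 'gripper_width': 85.46150233997847}
scene {'fx': 471.06968520869714, 'fy': 471.06968520869714, 'cx': 280.9270354307527, 'cy': 203.61877215544496, 'k1': -0.08707618634535018, 'extrinsics': array([[-8.41283568e-01,  5.40509949e-01, -9.53692670e-03,
         4.26073304e+02],
       [ 4.40741787e-01,  6.75569285e-01, -5.91060756e-01,
        -2.70204431e+02],
       [-3.13031365e-01, -5.0
[... 1204 characters left out ...]
  0.00000000e+00,
         1.00000000e+00]]), 'shot': 2}
plunger_grip []
jig [([263, 261], 0.89)]
bracket [([240, 275], 0.94), ([278, 218], 0.25)]
fork [([278, 219], 0.71)]
bar_grip [([260, 240], 0.85)]
mat_top [([242, 273], 0.47), ([316, 362], 0.44)]
drawer_handle [([301, 141], 0.82)]
drawer_floor [([270, 151], 0.81), ([305, 143], 0.33)]
coasters [([201, 227], 0.94), ([298, 217], 0.62), ([270, 152], 0.5)]
glue [([318, 363], 0.65)]
hammer [([347, 276], 0.84), ([252, 264], 0.67)]
blank0_center [([180, 276], 0.82), ([269, 235], 0.7), ([212, 203], 0.57)]
blank1_center [([269, 153], 0.7), ([268, 240], 0.58)]
blank2_center [([255, 258], 0.82), ([348, 276], 0.2)]
blank3_center [([252, 265], 0.62)]
```

View pics/scene0.png

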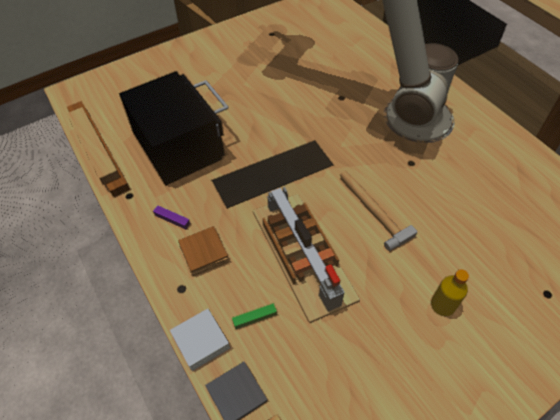

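View pics/side0.png

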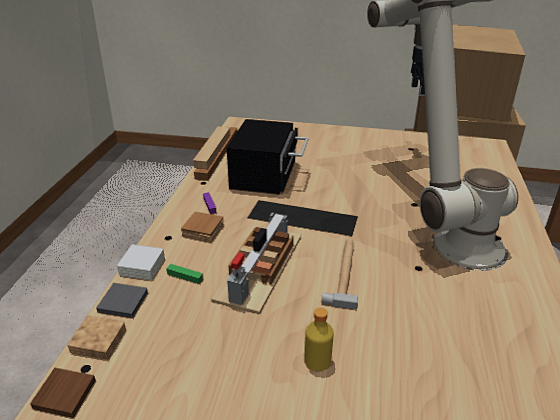

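```bash
cat > h.py <<'E'
import numpy as np, cv2
from scipy.spatial.transform import Rotation as R
from bench import arm, imaging, models
def save(p,f): cv2.imwrite("pics/"+f,p["frame"][:,:,::-1])
def shot(n):
    s=arm.read_state(); p=imaging.get_image(n)
    if n=="wrist":
        T=np.eye(4); T[:3,:3]=R.from_quat(s["ee_rot"]).as_matrix(); T[:3,3]=s["position"]
        p["W"]=T@np.array(p["T_tool_cam"])
    else: p["W"]=np.linalg.inv(p["extrinsics"])
    return p
def ray(p,px):
    d=np.array([(px[0]-p["cx"])/p["fx"],(px[1]-p["cy"])/p["fy"]]); u=d.copy()
    for _ in range(20): u=d/(1+p["k1"]*(u@u))
    W=p["W"]; v=W[:3,:3]@np.array([u[0],u[1],1]); return W[:3,3],v
def at(p,px,z):
    o,v=ray(p,px); return (o+v*(z-o[2])/v[2]).round(1)
def proj(p,X):
    c=np.linalg.inv(p["W"])@np.append(X,1); u=c[:2]/c[2]; u=u*(1+p["k1"]*(u@u))
    return np.array([u[0]*p["fx"]+p["cx"],u[1]*p["fy"]+p["cy"]])
def tri(a):
    A=0;b=0
    for p,px in a:
        o,v=ray(p,px); v=v/np.linalg.norm(v); M=np.eye(3)-np.outer(v,v); A=A+M;b=b+M@o
    return np.linalg.solve(A,b).round(1)
def tool(s,X,z=None):
    """shift in tool axes from measured TCP to X"""
    return (R.from_quat(s["ee_rot"]).inv().apply(np.array(X)-s["position"])).round(1)
def yaw(s):
    m=R.from_quat(s["ee_rot"]).as_matrix(); return m.round(3)
E
python3 - <<'E'
from h import *
a=shot("scene"); b=shot("side")
print("bracket",at(a,(334,284),84),at(b,(240,275),84))
print("plg",at(a,(328,276),124))
print("jig",at(a,(302,242),0),at(b,(263,261),0))
print("fork",at(a,(278,193),60),at(b,(278,219),60))
print("bar",at(a,(304,230),93),at(b,(260,240),93))
print("handle",at(a,(215,93),125),at(b,(301,141),125))
print("mat",at(a,(275,169),3))
print("floor",at(a,(276,170),90),at(b,(270,151),90))
print("coast",at(a,(206,257),0),at(b,(201,227),0))
print("glue",at(a,(440,305),0),at(b,(318,363),0))
print("hammer",at(a,(369,207),0),at(b,(347,276),0))
for q,z in (((287,212),45),((299,230),45),((301,246),45),((313,263),45),((172,218),11),((254,316),11)): print(at(a,q,z))
E
```

```text
bracket [591. 346.  84.] [590.7 345.6  84. ]
plg [605.1 338.4 124. ]
jig [558.2 178.2   0. ] [571.7 181.3   0. ]
fork [549.4  54.1  60. ] [553.8  57.2  60. ]
bar [570.2 199.8  93. ] [571.9 210.2  93. ]
handle [ 532.8 -303.2  125. ] [ 549.7 -338.8  125. ]
mat [488.  -59.3   3. ]
floor [525.9   8.5  90. ] [ 654.1 -310.5   90. ]
coast [780.8  85.3   0. ] [791.8  58.3   0. ]
glue [386.8 495.1   0. ] [377.7 503.4   0. ]
hammer [348.8 185.6   0. ] [338.8 200.1   0. ]
[556.7 107.2  45. ]
[561.6 168.1  45. ]
[583.  208.4  45. ]
[585.5 261.8  45. ]
[803.4 -59.4  11. ]
[762.2 286.3  11. ]
```

The scene shows the jig centred near (305,245) px with four blanks under the bar, the chest at the upper left (handle near (215,95)), the mat at (275,172), and green and purple decoys off to the side. The side view agrees: plunger at (238,260), bar grip at (260,240), chest at (265,155).

```bash
python3 - <<'E'
from h import *
a=shot("scene"); b=shot("side")
print("mat",[at(a,q,3)[:2].tolist() for q in ((214,181),(322,144),(333,163),(227,204))],[at(b,q,3)[:2].tolist() for q in ((256,202),(357,214),(356,233),(247,221))])
print("chest top",[at(a,q,158)[:2].tolist() for q in ((122,95),(182,74),(219,117),(160,150))])
print("handle",[at(a,q,125)[:2].tolist() for q in ((208,84),(227,107))],[at(b,q,125)[:2].tolist() for q in ((307,139),(304,154))])
E
```

```text
mat [[651.8, -114.9], [321.8, -65.3], [338.8, 11.5], [659.6, -26.3]] [[659.1, -108.5], [331.1, -101.2], [327.7, 2.5], [661.3, 3.9]]
chest top [[765.7, -404.9], [587.8, -392.7], [583.2, -176.6], [760.8, -154.3]]
handle [[531.3, -349.6], [532.4, -232.6]] [[531.6, -359.1], [524.6, -241.5]]
```

>>> {"api": "arm_command", "payload": {
  "rows": [
    {"grip":0.5,"linear":[-100,80,-100],"rot":[0,0,-0.15]},
    {"grip":0.5,"linear":[-385,317,-100],"rot":[0,0,-0.8]},
    {"grip":0.5,"linear":[-385,317,-100],"rot":[0,0,-0.8]},
    {"grip":0.5,"linear":[-385,317,-100],"rot":[0,0,-0.8]},
    {"grip":0.5,"linear":[-385,317,-100],"rot":[0,0,-0.8]},
    {"grip":0.5,"linear":[-385,317,-100],"rot":[0,0,-0.8]},
    {"grip":0.5,"linear":[-385,317,-100],"rot":[0,0,-0.8]},
    {"grip":0.5,"linear":[-385,317,-100],"rot":[0,0,-0.8]},
    {"grip":0.5,"linear":[-385,317,-100],"rot":[0,0,-0.8]},
    {"grip":0.5,"linear":[-385,317,-100],"rot":[0,0,-0.8]}
  ]
}}

```text
clock: 3.05
position: [451.0, -199.4, 331.3]
ee_rot: [-0.505, 0.863, 0.0, -0.0]
contact_force: [-1.0, -0.5, -0.1]
gripper_width: 43.0
grasp_force: 0.0
```

```bash
python3 - <<'E'
from h import *
s=arm.read_state(); print(s["position"],s["joints"].round(2)); print(yaw(s))
p=shot("wrist"); save(p,"w1.png"); print(p["T_tool_cam"].round(3),p["fx"])
a=shot("scene"); b=shot("side")
# target plan in tool axes, to look at plunger
m=R.from_quat(s["ee_rot"]).as_matrix(); x=m[:,0]; ang=np.arctan2(x[1],x[0]); print("ang",ang)
print("to above jig mid-plunger", tool(s,[575,260,330]))
print("mat corners cam b", [at(b,q,3) for q in ((256,202),(357,214))])
E
```

```text
[ 450.98724818 -199.39567399  331.30888709] [-0.09  0.1  -0.13 -0.   -1.35 -0.43]
[[-0.49  -0.872 -0.   ]
 [-0.872  0.49   0.   ]
 [ 0.     0.    -1.   ]]
[[  -0.      -0.962   -0.272   67.935]
 [   1.      -0.      -0.      -0.232]
 [  -0.      -0.272    0.962 -141.923]
 [   0.       0.       0.       1.   ]] 372.2805940496966
ang -2.082835637121018
to above jig mid-plunger [-461.2  117.     1.3]
mat corners cam b [array([ 659.1, -108.5,    3. ]), array([ 331.1, -101.2,    3. ])]
```

>>> {"api": "arm_command", "payload": {
  "rows": [
    {"grip":0.5,"linear":[-501,128,40],"rot":[0,0,-0.375]},
    {"grip":0.5,"linear":[-501,128,40],"rot":[0,0,-0.375]},
    {"grip":0.5,"linear":[-501,128,40],"rot":[0,0,-0.375]},
    {"grip":0.5,"linear":[-501,128,40],"rot":[0,0,-0.375]},
    {"grip":0.5,"linear":[-501,128,40],"rot":[0,0,-0.375]},
    {"grip":0.5,"linear":[-501,128,40],"rot":[0,0,-0.375]},
    {"grip":0.5,"linear":[-501,128,40],"rot":[0,0,-0.375]},
    {"grip":0.5,"linear":[-501,128,40],"rot":[0,0,-0.375]},
    {"grip":0.5,"linear":[-501,128,40],"rot":[0,0,-0.375]},
    {"grip":0.5,"linear":[-501,128,40],"rot":[0,0,-0.375]}
  ]
}}

```text
clock: 4.45
position: [585.8, 298.6, 290.1]
ee_rot: [-0.656, 0.755, -0.0, -0.001]
contact_force: [-0.7, -0.8, 0.4]
gripper_width: 42.4
grasp_force: 0.0
```

```bash
python3 - <<'E'
from h import *
s=arm.read_state(); print(s["position"],s["joints"].round(2)); print(yaw(s))
p=shot("wrist"); save(p,"w2.png")
for q,z in (("plunger_grip",124),("bracket",84),("bar_grip",93),("fork",60),("jig",0),("blank0_center",45),("blank1_center",45),("blank2_center",45),("blank3_center",45)):
    print(q,[(np.round(d["pixel"]).tolist(),round(d["score"],2),at(p,d["pixel"],z)[:2].tolist()) for d in models.tip_of(p,q)[:3]])
E
```

```text
[585.82878688 298.59994286 290.11429446] [ 0.72  0.41  0.2   0.   -1.36 -0.86]
[[-0.139 -0.99  -0.002]
 [-0.99   0.139 -0.001]
 [ 0.002  0.001 -1.   ]]
plunger_grip [([279.0, 240.0], 0.98, [593.9, 341.8])]
bracket [([275.0, 227.0], 0.7, [598.3, 342.3])]
bar_grip [([277.0, 74.0], 0.71, [576.1, 202.5])]
fork [([277.0, 136.0], 0.65, [584.2, 256.5])]
jig [([274.0, 66.0], 0.62, [577.6, 185.1])]
blank0_center [([130.0, 182.0], 0.65, [745.5, 283.0])]
blank1_center []
blank2_center [([278.0, 86.0], 0.66, [576.7, 209.3])]
blank3_center [([277.0, 136.0], 0.64, [583.9, 258.3])]
```

View pics/w2.png

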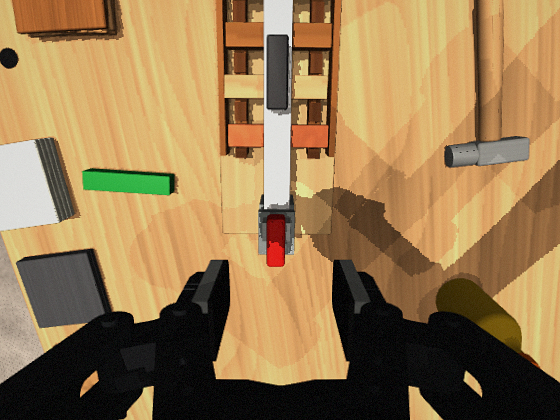

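The wrist view shows the red plunger at (277,240), the bar grip at (277,72), and the bar lined up with the tool. I'm descending on the plunger and closing.

>>> {"api": "arm_command", "payload": {
  "rows": [
    {"grip":0.5,"linear":[-44,-2,50],"rot":[0,0,0]},
    {"grip":0.5,"linear":[-44,-2,100],"rot":[0,0,0]},
    {"grip":0.5,"linear":[-44,-2,140],"rot":[0,0,0]},
    {"grip":0.5,"linear":[-44,-2,160],"rot":[0,0,0]},
    {"grip":0.5,"linear":[-44,-2,181],"rot":[0,0,0]},
    {"grip":0.5,"linear":[-44,-2,181],"rot":[0,0,0]},
    {"grip":0,"linear":[-44,-2,181],"rot":[0,0,0]},
    {"grip":0,"linear":[-44,-2,181],"rot":[0,0,0]},
    {"grip":0,"linear":[-44,-2,181],"rot":[0,0,0]},
    {"grip":0,"linear":[-44,-2,181],"rot":[0,0,0]}
  ]
}}

```text
clock: 6.2
position: [595.7, 342.8, 112.2]
ee_rot: [-0.656, 0.754, -0.001, 0.003]
contact_force: [4.5, -0.2, -0.3]
gripper_width: 15.0
grasp_force: 60.5
```

```bash
python3 - <<'E'
from h import *
s=arm.read_state(); print(s["position"],s["joints"].round(2),s["grasp_force"],s["gripper_width"],s["contact_force"],s["wrist_torque"])
p=shot("wrist"); save(p,"w3.png")
E
```

```text
[595.69819371 342.82032434 112.23119999] [ 0.76  0.58  0.02  0.   -1.01 -0.9 ] 60.45571804046631 14.991918489827153 [ 4.51155566 -0.21167298 -0.30870982] [-0.26806439 -1.23517405  0.00604129]
```

View pics/w3.png

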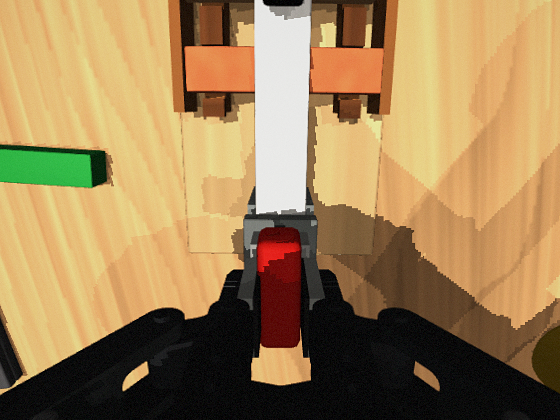

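The red grip is held between the pads, at (280,285). Next I lift, twist, settle and open.

>>> {"api": "arm_command", "payload": {
  "rows": [
    {"grip":0,"linear":[0,0,-8],"rot":[0,0,0]},
    {"grip":0,"linear":[0,0,-16],"rot":[0,0,0]},
    {"grip":0,"linear":[0,0,-22],"rot":[0,0,0]},
    {"grip":0,"linear":[0,0,-22],"rot":[0,0,0]},
    {"grip":0,"linear":[0,0,-22],"rot":[0,0,0.18]},
    {"grip":0,"linear":[0,0,-22],"rot":[0,0,0.36]},
    {"grip":0,"linear":[0,0,-22],"rot":[0,0,0.54]},
    {"grip":0,"linear":[0,0,-22],"rot":[0,0,0.72]},
    {"grip":0,"linear":[0,0,-22],"rot":[0,0,0.9]},
    {"grip":0,"linear":[0,0,-22],"rot":[0,0,1.0]}
  ]
}}

```text
clock: 7.5
position: [597.2, 342.0, 131.4]
ee_rot: [-0.212, 0.977, 0.0, 0.003]
contact_force: [13.4, -2.6, -12.1]
gripper_width: 14.9
grasp_force: 59.1
```

```bash
python3 - <<'E'
from h import *
s=arm.read_state(); print(s["position"],s["joints"].round(2),s["grasp_force"],s["gripper_width"],s["contact_force"],s["wrist_torque"])
E
```

```text
[597.22651342 341.97126965 131.37813638] [ 0.76  0.56  0.04  0.   -1.04 -1.9 ] 59.09043610095978 14.891583895140903 [ 13.44959923  -2.58798118 -12.11329548] [-6.61589965e-01 -4.03948505e+00 -4.05980047e-04]
```

>>> {"api": "arm_command", "payload": {
  "rows": [
    {"grip":0,"linear":[0,0,-19],"rot":[0,0,0]},
    {"grip":0,"linear":[0,0,3],"rot":[0,0,0]},
    {"grip":0,"linear":[0,0,3],"rot":[0,0,0]}
  ]
}}

```text
clock: 7.88
position: [596.1, 340.6, 132.2]
ee_rot: [-0.214, 0.977, -0.002, 0.002]
contact_force: [4.9, -6.0, 4.0]
gripper_width: 14.2
grasp_force: 70.0
```

>>> {"api": "arm_command", "payload": {
  "rows": [
    {"grip":0.4,"linear":[0,0,0],"rot":[0,0,0]},
    {"grip":0.4,"linear":[0,0,0],"rot":[0,0,0]},
    {"grip":0.5,"linear":[0,0,0],"rot":[0,0,0]},
    {"grip":0.5,"linear":[0,0,-30],"rot":[0,0,0]},
    {"grip":0.5,"linear":[0,0,-80],"rot":[0,0,-0.18]},
    {"grip":0.5,"linear":[0,0,-120],"rot":[0,0,-0.36]},
    {"grip":0.5,"linear":[0,0,-120],"rot":[0,0,-0.54]},
    {"grip":0.5,"linear":[0,0,-120],"rot":[0,0,-0.72]},
    {"grip":0.5,"linear":[0,0,-120],"rot":[0,0,-0.9]},
    {"grip":0.5,"linear":[0,0,-120],"rot":[0,0,-1.0]}
  ]
}}

```text
clock: 9.12
position: [593.2, 342.7, 249.2]
ee_rot: [-0.658, 0.753, 0.0, -0.0]
contact_force: [-0.1, 0.4, 0.0]
gripper_width: 42.7
grasp_force: 0.0
```

```bash
python3 - <<'E'
from h import *
s=arm.read_state(); print(s["position"]); print(yaw(s))
p=shot("wrist"); save(p,"w4.png")
for q,z in (("plunger_grip",141),("bar_grip",93),("blank3_center",45)):
    print(q,[(np.round(d["pixel"]).tolist(),round(d["score"],2),at(p,d["pixel"],z)[:2].tolist()) for d in models.tip_of(p,q)[:3]])
E
```

```text
[593.20154765 342.7191778  249.15962381]
[[-0.134 -0.991 -0.   ]
 [-0.991  0.134  0.   ]
 [ 0.     0.    -1.   ]]
plunger_grip [([277.0, 206.0], 0.91, [596.2, 340.4])]
bar_grip [([281.0, 5.0], 0.79, [574.7, 202.7])]
blank3_center []
```

View pics/w4.png

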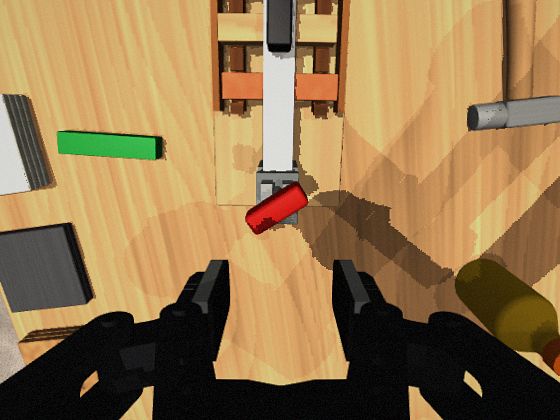

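The plunger is latched open: the grip is turned about 1 rad and stays up. Now the bar.

>>> {"api": "arm_command", "payload": {
  "rows": [
    {"grip":0.5,"linear":[60,0,0],"rot":[0,0,0]},
    {"grip":0.5,"linear":[120,-1,0],"rot":[0,0,0]},
    {"grip":0.5,"linear":[141,-1,30],"rot":[0,0,0]},
    {"grip":0.5,"linear":[141,-1,90],"rot":[0,0,0]},
    {"grip":0.5,"linear":[141,-1,140],"rot":[0,0,0]},
    {"grip":0.5,"linear":[141,-1,171],"rot":[0,0,0]},
    {"grip":0.5,"linear":[141,-1,171],"rot":[0,0,0]},
    {"grip":0,"linear":[141,-1,171],"rot":[0,0,0]},
    {"grip":0,"linear":[141,-1,171],"rot":[0,0,0]},
    {"grip":0,"linear":[141,-1,171],"rot":[0,0,0]}
  ]
}}

```text
clock: 10.58
position: [576.2, 203.5, 80.4]
ee_rot: [-0.656, 0.754, -0.0, 0.002]
contact_force: [-0.2, 1.0, 3.8]
gripper_width: 16.8
grasp_force: 60.7
```

```bash
python3 - <<'E'
from h import *
s=arm.read_state(); print(s["position"],s["grasp_force"],s["gripper_width"],s["contact_force"],s["wrist_torque"]);print(yaw(s))
E
```

```text
[576.2318548  203.46242086  80.44418474] 60.69206357002258 16.84418872592208 [-0.21746534  1.04666108  3.84758812] [ 0.1913035   0.14754124 -0.01934639]
[[-0.138 -0.99   0.004]
 [-0.99   0.138  0.002]
 [-0.003 -0.003 -1.   ]]
```

>>> {"api": "arm_command", "payload": {
  "rows": [
    {"grip":0,"linear":[0,0,-1],"rot":[0,0,0]},
    {"grip":0,"linear":[10,0,-1.5],"rot":[0,0,0]},
    {"grip":0,"linear":[20,0,-1.5],"rot":[0,0,0]},
    {"grip":0,"linear":[30,0,-1.5],"rot":[0,0,0]},
    {"grip":0,"linear":[42,0,-1.5],"rot":[0,0,0]},
    {"grip":0,"linear":[42,0,-1.5],"rot":[0,0,0]}
  ]
}}

```text
clock: 11.32
position: [568.1, 158.7, 79.4]
ee_rot: [-0.656, 0.755, -0.0, -0.002]
contact_force: [0.4, -1.6, 0.8]
gripper_width: 16.9
grasp_force: 60.3
```

```bash
python3 - <<'E'
from h import *
s=arm.read_state(); print(s["position"],s["grasp_force"],s["gripper_width"],s["contact_force"],s["wrist_torque"]);print(yaw(s))
p=shot("wrist")
for q,z in (("plunger_grip",141),("bar_grip",93)):
    print(q,[(np.round(d["pixel"]).tolist(),round(d["score"],2),at(p,d["pixel"],z)[:2].tolist()) for d in models.tip_of(p,q)[:3]])
E
```

```text
[568.14110534 158.68095128  79.39135036] 60.30612587928772 16.921933226016133 [ 0.41486864 -1.56596396  0.76207802] [-0.96373714 -0.14729953  0.05268002]
[[-0.14  -0.99  -0.003]
 [-0.99   0.14  -0.003]
 [ 0.003  0.003 -1.   ]]
plunger_grip []
bar_grip [([281.0, 289.0], 0.87, [568.4, 157.2])]
```

>>> {"api": "arm_command", "payload": {
  "rows": [
    {"grip":0,"linear":[0,0,-15],"rot":[0,0,0]},
    {"grip":0,"linear":[0,0,-40],"rot":[0,0,0]},
    {"grip":0,"linear":[0,0,-80],"rot":[0,0,0]},
    {"grip":0,"linear":[0,0,-110],"rot":[0,0,0]},
    {"grip":0,"linear":[0,0,-110],"rot":[0,0,0]}
  ]
}}

```text
clock: 12.1
position: [570.5, 162.3, 192.8]
ee_rot: [-0.656, 0.754, -0.0, 0.003]
contact_force: [-0.3, 0.5, -3.5]
gripper_width: 16.6
grasp_force: 60.0
```

```bash
python3 - <<'E'
from h import *
s=arm.read_state(); print(s["position"],s["grasp_force"],s["gripper_width"],s["contact_force"],s["wrist_torque"])
for n,f,seed in (("scene","scene0.png",(260,175)),("side","side0.png",(300,217))):
    p=shot(n); im=cv2.imread("pics/"+f)
    m=((im.max(2)<60)*255).astype(np.uint8)
    k,l=cv2.connectedComponents(m); c=(l==l[seed[1],seed[0]])
    ys,xs=np.nonzero(c); pts=np.array([at(p,(x,y),3)[:2] for x,y in zip(xs,ys)],np.float32)
    print(n,c.sum(),cv2.minAreaRect(pts), cv2.boxPoints(cv2.minAreaRect(pts)).round().tolist())
p=shot("wrist"); save(p,"w5.png")
p=shot("side"); save(p,"s5.png")
E
```

```text
[570.45484647 162.32034061 192.81125188] 59.986504912376404 16.649791927035952 [-0.33327269  0.46600741 -3.54022171] [ 0.04862466 -0.00505599 -0.04032542]
scene 3329 ((499.15606689453125, -53.030799865722656), (104.7156753540039, 323.3290710449219), 84.162109375) [[333.0, -89.0], [655.0, -122.0], [665.0, -17.0], [344.0, 15.0]]
side 2089 ((505.67889404296875, 29.964500427246094), (273.7221374511719, 326.8680114746094), 84.23324584960938) [[329.0, -90.0], [655.0, -123.0], [682.0, 150.0], [357.0, 183.0]]
```

View pics/w5.png

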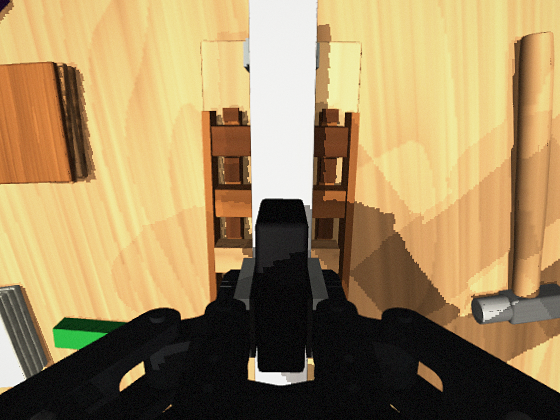

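The bar hangs level in the grip, clear of the jig. The blanks visible between the rails sit at about (280,140), (280,205) and lower. I'm carrying the bar over the mat and turning it to line up.

>>> {"api": "arm_command", "payload": {
  "rows": [
    {"grip":0,"linear":[25,5,-10],"rot":[0,0,-0.15]},
    {"grip":0,"linear":[55,10,-10],"rot":[0,0,-0.32]},
    {"grip":0,"linear":[85,15,-10],"rot":[0,0,-0.49]},
    {"grip":0,"linear":[115,20,-10],"rot":[0,0,-0.66]},
    {"grip":0,"linear":[145,26,-10],"rot":[0,0,-0.83]},
    {"grip":0,"linear":[175,32,-10],"rot":[0,0,-1.0]},
    {"grip":0,"linear":[205,38,-10],"rot":[0,0,-1.17]},
    {"grip":0,"linear":[223,41,-10],"rot":[0,0,-1.34]},
    {"grip":0,"linear":[223,41,-10],"rot":[0,0,-1.51]},
    {"grip":0,"linear":[223,41,-10],"rot":[0,0,-1.609]}
  ]
}}

```text
clock: 13.55
position: [496.8, -54.5, 198.4]
ee_rot: [0.999, -0.049, -0.002, 0.0]
contact_force: [0.1, 1.0, -3.5]
gripper_width: 16.9
grasp_force: 59.8
```

```bash
python3 - <<'E'
from h import *
s=arm.read_state(); print(s["position"],s["joints"].round(2),s["grasp_force"],s["gripper_width"],s["contact_force"],s["wrist_torque"]);print(yaw(s))
p=shot("wrist"); save(p,"w6.png"); 
p=shot("scene"); save(p,"a6.png")
E
```

```text
[496.76307275 -54.50616615 198.36637954] [ 0.22  0.2  -0.34 -0.   -1.03  1.26] 59.81670677661896 16.93294120056851 [ 0.12188528  1.02077888 -3.47504024] [ 0.02681991 -0.00433004 -0.04995539]
[[ 0.995 -0.098 -0.003]
 [-0.098 -0.995 -0.   ]
 [-0.003  0.    -1.   ]]
```

View pics/w6.png

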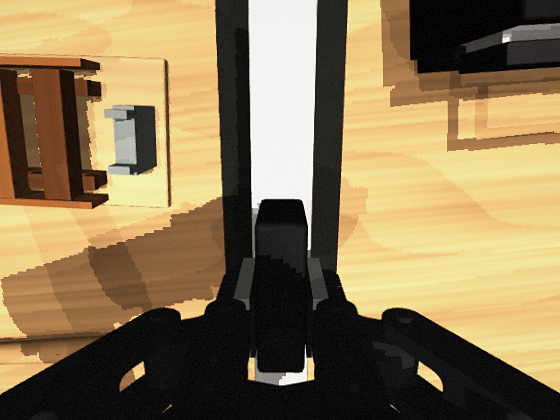

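The mat's margins are even on both sides of the bar: left edge at 217–250 px, right edge at 312–345 px. I'm lowering.

>>> {"api": "arm_command", "payload": {
  "rows": [
    {"grip":0,"linear":[2,0,50],"rot":[0,0,0]},
    {"grip":0,"linear":[2,0,100],"rot":[0,0,0]},
    {"grip":0,"linear":[2,0,140],"rot":[0,0,0]},
    {"grip":0,"linear":[2,0,160],"rot":[0,0,0]},
    {"grip":0,"linear":[2,0,168],"rot":[0,0,0]},
    {"grip":0,"linear":[2,0,168],"rot":[0,0,0]},
    {"grip":0,"linear":[2,0,168],"rot":[0,0,0]}
  ]
}}

```text
clock: 14.52
position: [500.5, -54.2, 32.8]
ee_rot: [0.999, -0.05, 0.001, -0.0]
contact_force: [0.5, 0.1, -2.3]
gripper_width: 17.0
grasp_force: 59.6
```

>>> {"api": "arm_command", "payload": {
  "rows": [
    {"grip":0,"linear":[0,0,4],"rot":[0,0,0]},
    {"grip":0,"linear":[0,0,7],"rot":[0,0,0]},
    {"grip":0,"linear":[0,0,9],"rot":[0,0,0]},
    {"grip":0,"linear":[0,0,9],"rot":[0,0,0]}
  ]
}}

```text
clock: 15.02
position: [499.7, -54.3, 23.5]
ee_rot: [0.999, -0.05, 0.0, 0.0]
contact_force: [-1.9, 0.2, 3.0]
gripper_width: 16.7
grasp_force: 60.6
```

>>> {"api": "arm_command", "payload": {
  "rows": [
    {"grip":0.45,"linear":[0,0,0],"rot":[0,0,0]},
    {"grip":0.45,"linear":[0,0,0],"rot":[0,0,0]},
    {"grip":0.45,"linear":[0,0,0],"rot":[0,0,0]},
    {"grip":0.45,"linear":[0,0,-30],"rot":[0,0,0]},
    {"grip":0.45,"linear":[0,0,-90],"rot":[0,0,0]},
    {"grip":0.45,"linear":[0,0,-150],"rot":[0,0,0]},
    {"grip":0.45,"linear":[0,0,-200],"rot":[0,0,0.18]},
    {"grip":0.45,"linear":[0,0,-240],"rot":[0,0,0.36]}
  ]
}}

```text
clock: 16.02
position: [499.9, -54.3, 265.4]
ee_rot: [0.973, -0.231, 0.001, -0.001]
contact_force: [1.0, 0.3, -1.2]
gripper_width: 38.5
grasp_force: 0.0
```

>>> {"api": "arm_command", "payload": {
  "rows": [
    {"grip":0.45,"linear":[0,0,0],"rot":[0,0,0.15]},
    {"grip":0.45,"linear":[40,40,0],"rot":[0,0,0.33]},
    {"grip":0.45,"linear":[60,90,0],"rot":[0,0,0.5]},
    {"grip":0.45,"linear":[90,140,0],"rot":[0,0,0.7]},
    {"grip":0.45,"linear":[109,175,0],"rot":[0,0,0.87]},
    {"grip":0.45,"linear":[109,175,0],"rot":[0,0,1.0]},
    {"grip":0.45,"linear":[109,175,0],"rot":[0,0,1.1]},
    {"grip":0.45,"linear":[109,175,0],"rot":[0,0,1.1]},
    {"grip":0.45,"linear":[109,175,0],"rot":[0,0,1.1]}
  ]
}}

```text
clock: 17.15
position: [519.5, -259.4, 262.7]
ee_rot: [0.711, -0.703, -0.0, 0.0]
contact_force: [-0.3, 0.8, -0.0]
gripper_width: 38.7
grasp_force: 0.0
```

```bash
python3 - <<'E'
from h import *
s=arm.read_state(); print(s["position"],s["joints"].round(2),s["contact_force"]);print(yaw(s))
p=shot("wrist"); save(p,"w7.png"); 
for q,z in (("drawer_handle",125),("drawer_floor",90),("bar_grip",36)):
    print(q,[(np.round(d["pixel"]).tolist(),round(d["score"],2),at(p,d["pixel"],z)[:2].tolist()) for d in models.tip_of(p,q)[:3]])
E
```

```text
[ 519.47904535 -259.40764413  262.7143162 ] [-0.18  0.29 -0.05 -0.   -1.23  0.2 ] [-0.32700772  0.81798938 -0.02977689]
[[ 0.012 -1.    -0.   ]
 [-1.    -0.012  0.   ]
 [-0.     0.    -1.   ]]
drawer_handle [([261.0, 150.0], 0.56, [535.0, -297.1])]
drawer_floor []
bar_grip [([295.0, 355.0], 0.83, [500.8, -51.1])]
```

View pics/w7.png

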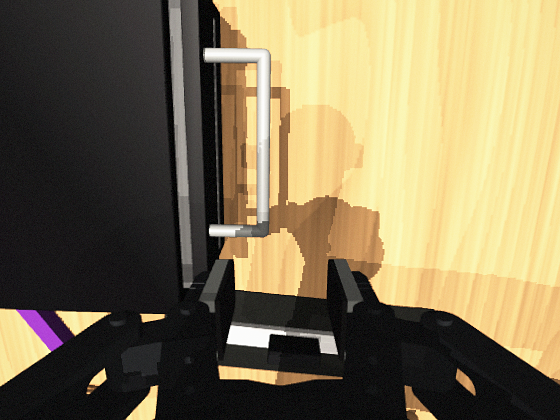

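The bar lies on the mat (280,335). The drawer handle's grip bar runs from (264,55) to (264,230).

```bash
python3 - <<'E'
from h import *
s=arm.read_state(); p=shot("wrist")
e=[at(p,q,125) for q in ((264,53),(264,231),(264,142))]; print(e)
print([at(p,q,158) for q in ((165,0),(185,307))])
print(tool(s,[e[2][0],e[2][1],108]))
E
```

```text
[array([ 533.1, -364.9,  125. ]), array([ 533.2, -233.2,  125. ]), array([ 533.1, -302.8,  125. ])]
[array([ 591.6, -390.7,  158. ]), array([ 591. , -183.7,  158. ])]
[ 43.6 -13.1 154.9]
```

>>> {"api": "arm_command", "payload": {
  "rows": [
    {"grip":0.45,"linear":[40,-13,40],"rot":[0,0,0]},
    {"grip":0.45,"linear":[40,-13,90],"rot":[0,0,0]},
    {"grip":0.45,"linear":[40,-13,130],"rot":[0,0,0]},
    {"grip":0.45,"linear":[40,-13,153],"rot":[0,0,0]},
    {"grip":0.45,"linear":[40,-13,153],"rot":[0,0,0]},
    {"grip":0,"linear":[40,-13,153],"rot":[0,0,0]},
    {"grip":0,"linear":[40,-13,153],"rot":[0,0,0]},
    {"grip":0,"linear":[40,-13,153],"rot":[0,0,0]},
    {"grip":0,"linear":[40,-13,153],"rot":[0,0,0]}
  ]
}}

```text
clock: 18.52
position: [533.9, -299.7, 111.6]
ee_rot: [0.711, -0.704, 0.002, -0.001]
contact_force: [-0.7, 1.5, 5.7]
gripper_width: 7.7
grasp_force: 58.8
```

>>> {"api": "arm_command", "payload": {
  "rows": [
    {"grip":0,"linear":[0,15,0],"rot":[0,0,0]},
    {"grip":0,"linear":[0,35,0],"rot":[0,0,0]},
    {"grip":0,"linear":[0,55,0],"rot":[0,0,0]},
    {"grip":0,"linear":[0,75,0],"rot":[0,0,0]},
    {"grip":0,"linear":[0,95,0],"rot":[0,0,0]},
    {"grip":0,"linear":[0,115,0],"rot":[0,0,0]},
    {"grip":0,"linear":[0,130,0],"rot":[0,0,0]},
    {"grip":0,"linear":[0,138,0],"rot":[0,0,0]},
    {"grip":0,"linear":[0,138,0],"rot":[0,0,0]}
  ]
}}

```text
clock: 19.65
position: [399.7, -299.1, 111.6]
ee_rot: [0.711, -0.704, 0.004, -0.004]
contact_force: [8.5, 13.9, 5.9]
gripper_width: 7.6
grasp_force: 59.7
```

```bash
python3 - <<'E'
from h import *
s=arm.read_state(); print(s["position"],s["joints"].round(2),s["contact_force"],s["gripper_width"])
E
```

```text
[ 399.66565462 -299.05712713  111.62728745] [-0.32  0.3  -0.46 -0.01 -0.8   0.33] [ 8.45795348 13.88279246  5.94552561] 7.552522817224959
```

>>> {"api": "arm_command", "payload": {
  "rows": [
    {"grip":0,"linear":[0,4,0],"rot":[0,0,0]},
    {"grip":0,"linear":[0,6,0],"rot":[0,0,0]},
    {"grip":0,"linear":[0,6,0],"rot":[0,0,0]}
  ]
}}

```text
clock: 20.02
position: [399.6, -299.2, 111.7]
ee_rot: [0.711, -0.703, 0.009, -0.008]
contact_force: [21.7, 17.8, -2.3]
gripper_width: 7.5
grasp_force: 58.9
```

>>> {"api": "arm_command", "payload": {
  "rows": [
    {"grip":0,"linear":[0,-7,0],"rot":[0,0,0]},
    {"grip":0.4,"linear":[0,-7,0],"rot":[0,0,0]},
    {"grip":0.4,"linear":[0,-7,0],"rot":[0,0,0]},
    {"grip":0.4,"linear":[0,-7,-25],"rot":[0,0,0]},
    {"grip":0.4,"linear":[0,-7,-80],"rot":[0,0,0]},
    {"grip":0.4,"linear":[0,-40,-140],"rot":[0,0,0]},
    {"grip":0.4,"linear":[-60,-80,-190],"rot":[0,0,0]},
    {"grip":0.4,"linear":[-60,-80,-190],"rot":[0,0,0]},
    {"grip":0.4,"linear":[-60,-80,-190],"rot":[0,0,0]}
  ]
}}

```text
clock: 21.15
position: [469.0, -239.7, 300.9]
ee_rot: [0.711, -0.703, 0.001, -0.001]
contact_force: [0.1, -0.4, -1.1]
gripper_width: 34.4
grasp_force: 0.0
```

```bash
python3 - <<'E'
from h import *
s=arm.read_state(); print(s["position"],s["joints"].round(2),s["contact_force"]);print(yaw(s))
p=shot("wrist"); save(p,"w8.png"); 
for q,z in (("drawer_handle",125),("drawer_floor",90),("bar_grip",36)):
    print(q,[(np.round(d["pixel"]).tolist(),round(d["score"],2),at(p,d["pixel"],z)[:2].tolist()) for d in models.tip_of(p,q)[:3]])
b=shot("side")
for q,z in (("drawer_handle",125),("drawer_floor",90),("bar_grip",36)):
    print(q,[(np.round(d["pixel"]).tolist(),round(d["score"],2),at(b,d["pixel"],z)[:2].tolist()) for d in models.tip_of(b,q)[:3]])
E
```

```text
[ 468.99616923 -239.65685203  300.87435733] [-0.16  0.17 -0.11  0.   -1.28  0.18] [ 0.12835042 -0.43931293 -1.14205863]
[[ 0.012 -1.     0.002]
 [-1.    -0.012 -0.001]
 [ 0.001 -0.002 -1.   ]]
drawer_handle [([364.0, 123.0], 0.77, [401.5, -296.7])]
drawer_floor [([229.0, 118.0], 0.88, [518.9, -298.7])]
bar_grip [([257.0, 320.0], 0.93, [498.2, -53.5])]
drawer_handle [([341.0, 148.0], 0.77, [409.6, -310.8]), ([299.0, 216.0], 0.6, [483.3, 124.5])]
drawer_floor [([308.0, 158.0], 0.85, [515.1, -286.6])]
bar_grip [([302.0, 211.0], 0.72, [498.5, -35.9])]
```

View pics/w8.png

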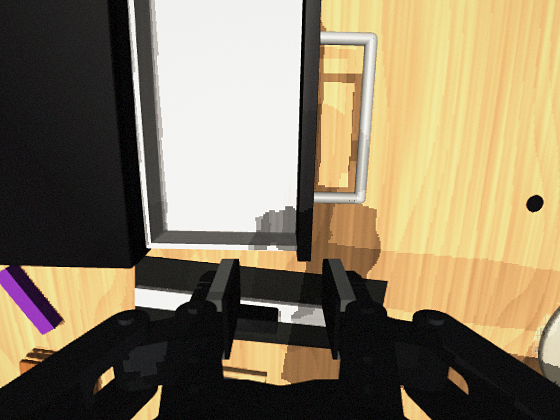

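The drawer is open. Its floor spans about (160–300, 0–235) px and is empty. I'm going over the jig to look at the blanks.

>>> {"api": "arm_command", "payload": {
  "rows": [
    {"grip":0.4,"linear":[-50,-15,0],"rot":[0,0,-0.16]},
    {"grip":0.4,"linear":[-105,-38,0],"rot":[0,0,-0.33]},
    {"grip":0.4,"linear":[-160,-60,0],"rot":[0,0,-0.5]},
    {"grip":0.4,"linear":[-215,-80,0],"rot":[0,0,-0.67]},
    {"grip":0.4,"linear":[-270,-100,0],"rot":[0,0,-0.84]},
    {"grip":0.4,"linear":[-325,-120,0],"rot":[0,0,-1.0]},
    {"grip":0.4,"linear":[-380,-140,0],"rot":[0,0,-1.18]},
    {"grip":0.4,"linear":[-420,-154,0],"rot":[0,0,-1.35]},
    {"grip":0.4,"linear":[-420,-154,0],"rot":[0,0,-1.43]},
    {"grip":0.4,"linear":[-420,-154,0],"rot":[0,0,-1.43]}
  ]
}}

```text
clock: 22.8
position: [618.1, 181.7, 299.0]
ee_rot: [0.998, -0.066, -0.001, 0.0]
contact_force: [-0.3, -0.6, -0.6]
gripper_width: 34.4
grasp_force: 0.0
```

```bash
python3 - <<'E'
from h import *
s=arm.read_state(); print(s["position"],s["joints"].round(2),s["contact_force"]);print(yaw(s))
p=shot("wrist"); save(p,"w9.png"); 
for q,z in (("plunger_grip",141),("fork",60),("blank0_center",45),("blank1_center",45),("blank2_center",45),("blank3_center",45)):
    print(q,[(np.round(d["pixel"]).tolist(),round(d["score"],2),at(p,d["pixel"],z)[:2].tolist()) for d in models.tip_of(p,q)[:3]])
E
```

```text
[618.13815928 181.65171031 298.99024964] [ 0.54  0.38  0.18  0.   -1.36  0.9 ] [-0.29512709 -0.57299391 -0.59340402]
[[ 0.991 -0.131 -0.001]
 [-0.131 -0.991 -0.001]
 [-0.001  0.001 -1.   ]]
plunger_grip [([107.0, 240.0], 0.84, [598.7, 336.8])]
fork [([399.0, 223.0], 0.96, [551.5, 62.2]), ([106.0, 242.0], 0.4, [572.1, 382.8]), ([301.0, 215.0], 0.38, [575.0, 166.1])]
blank0_center [([343.0, 215.0], 0.79, [564.5, 119.8]), ([168.0, 54.0], 0.55, [753.8, 277.8]), ([358.0, 6.0], 0.28, [772.9, 85.6])]
blank1_center [([299.0, 216.0], 0.75, [569.1, 168.6]), ([277.0, 204.0], 0.51, [586.2, 191.1])]
blank2_center [([261.0, 210.0], 0.7, [581.9, 208.9])]
blank3_center [([219.0, 214.0], 0.61, [583.0, 255.5])]
```

View pics/w9.png

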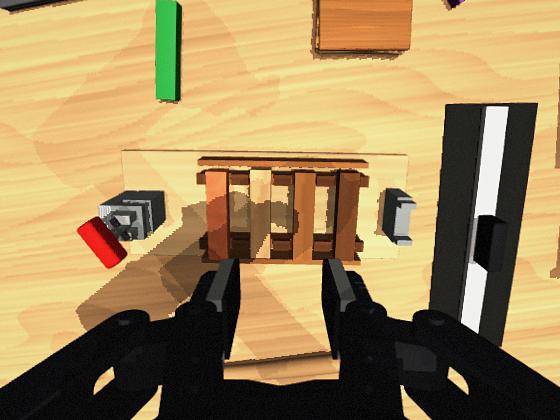

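All four blanks sit in their places: dark (347,215), mid (303,215), pale (261,213), red (217,214). Picking the dark one.

>>> {"api": "arm_command", "payload": {
  "rows": [
    {"grip":0.4,"linear":[-44,70,50],"rot":[0,0,0]},
    {"grip":0.4,"linear":[-44,70,110],"rot":[0,0,0]},
    {"grip":0.4,"linear":[-44,70,170],"rot":[0,0,0]},
    {"grip":0.4,"linear":[-44,70,215],"rot":[0,0,0]},
    {"grip":0.4,"linear":[-44,70,225],"rot":[0,0,0]},
    {"grip":0.4,"linear":[-44,70,225],"rot":[0,0,0]}
  ]
}}

```text
clock: 23.9
position: [566.6, 118.1, 76.0]
ee_rot: [0.998, -0.065, 0.001, -0.0]
contact_force: [0.3, -0.4, -0.3]
gripper_width: 34.3
grasp_force: 0.0
```

```bash
python3 - <<'E'
from h import *
s=arm.read_state(); print(s["position"],s["contact_force"]);print(yaw(s), tool(s,[565,118,36]))
p=shot("wrist"); save(p,"w10.png")
print([(np.round(d["pixel"]).tolist(),round(d["score"],2),at(p,d["pixel"],45)[:2].tolist()) for d in models.tip_of(p,"blank0_center")[:3]])
E
```

```text
[566.5943695  118.1121505   75.95269556] [ 0.33817741 -0.40253978 -0.28642814]
[[ 0.992 -0.13   0.002]
 [-0.13  -0.992 -0.   ]
 [ 0.002 -0.    -1.   ]] [-1.6  0.3 39.9]
[([287.0, 258.0], 0.93, [563.3, 116.2])]
```

View pics/w10.png

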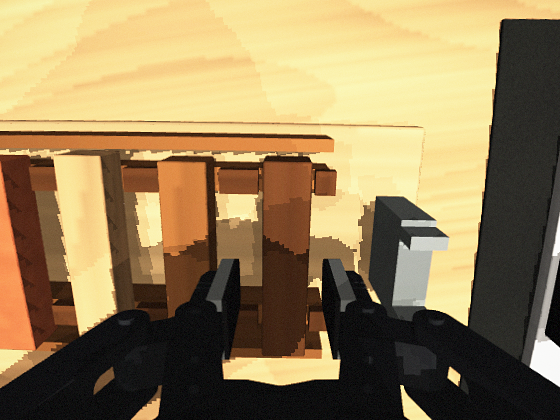

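The fingers straddle the dark blank (286,250), about 1–2 mm off. I'm descending, gripping and lifting.

>>> {"api": "arm_command", "payload": {
  "rows": [
    {"grip":0.4,"linear":[-2,2,25],"rot":[0,0,0]},
    {"grip":0.4,"linear":[-2,2,40],"rot":[0,0,0]},
    {"grip":0.4,"linear":[-2,2,40],"rot":[0,0,0]},
    {"grip":0,"linear":[-2,2,40],"rot":[0,0,0]},
    {"grip":0,"linear":[-2,2,40],"rot":[0,0,0]},
    {"grip":0,"linear":[-2,2,40],"rot":[0,0,0]}
  ]
}}

```text
clock: 24.75
position: [564.1, 116.5, 36.0]
ee_rot: [0.998, -0.065, 0.001, -0.001]
contact_force: [-0.6, 0.6, 4.7]
gripper_width: 20.7
grasp_force: 60.6
```

>>> {"api": "arm_command", "payload": {
  "rows": [
    {"grip":0,"linear":[0,0,-10],"rot":[0,0,0]},
    {"grip":0,"linear":[0,0,-40],"rot":[0,0,0]},
    {"grip":0,"linear":[0,0,-90],"rot":[0,0,0]},
    {"grip":0,"linear":[0,0,-140],"rot":[0,0,0]},
    {"grip":0,"linear":[0,0,-185],"rot":[0,0,0]},
    {"grip":0,"linear":[0,0,-185],"rot":[0,0,0]}
  ]
}}

```text
clock: 25.5
position: [564.9, 116.7, 224.7]
ee_rot: [0.998, -0.065, 0.004, -0.002]
contact_force: [0.4, 0.4, -0.5]
gripper_width: 20.8
grasp_force: 60.0
```

```bash
python3 - <<'E'
from h import *
s=arm.read_state(); print(s["position"],s["contact_force"],s["gripper_width"],s["grasp_force"]);print(yaw(s), tool(s,[519,-374,200]))
E
```

```text
[564.90197725 116.69085491 224.68529917] [ 0.38691206  0.44273906 -0.53322945] 20.834159768674603 59.95345652103424
[[ 0.991 -0.13   0.009]
 [-0.13  -0.991  0.004]
 [ 0.008 -0.005 -1.   ]] [ 18.1 492.6  22.6]
```

>>> {"api": "arm_command", "payload": {
  "rows": [
    {"grip":0,"linear":[2,60,0],"rot":[0,0,-0.03]},
    {"grip":0,"linear":[5,120,0],"rot":[0,0,-0.06]},
    {"grip":0,"linear":[8,180,0],"rot":[0,0,-0.1]},
    {"grip":0,"linear":[10,240,0],"rot":[0,0,-0.13]},
    {"grip":0,"linear":[12,300,0],"rot":[0,0,-0.13]},
    {"grip":0,"linear":[14,360,0],"rot":[0,0,-0.13]},
    {"grip":0,"linear":[16,420,0],"rot":[0,0,-0.13]},
    {"grip":0,"linear":[18,475,0],"rot":[0,0,-0.13]},
    {"grip":0,"linear":[18,492,0],"rot":[0,0,-0.13]},
    {"grip":0,"linear":[18,492,0],"rot":[0,0,-0.13]}
  ]
}}

```text
clock: 26.75
position: [515.8, -374.5, 218.4]
ee_rot: [1.0, -0.001, -0.001, -0.001]
contact_force: [-0.6, 0.1, -0.1]
gripper_width: 20.5
grasp_force: 60.0
```

```bash
python3 - <<'E'
from h import *
s=arm.read_state(); print(s["position"],s["joints"].round(2),s["contact_force"],s["gripper_width"],s["grasp_force"]);print(yaw(s), tool(s,[519,-374,92]))
p=shot("wrist"); save(p,"w11.png")
E
```

```text
[ 515.83810372 -374.51896521  218.40603719] [-0.37  0.42  0.02 -0.   -1.18  1.94] [-0.57740714  0.05877795 -0.11041572] 20.463994763473714 59.989378452301025
[[ 1.    -0.003 -0.002]
 [-0.003 -1.     0.001]
 [-0.002 -0.001 -1.   ]] [  3.4  -0.3 126.4]
```

View pics/w11.png

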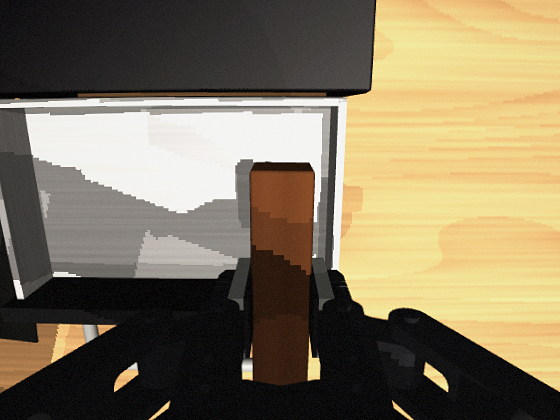

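The blank is held straight over the slot, (282,270) px, with clearance to the wall at 330.

>>> {"api": "arm_command", "payload": {
  "rows": [
    {"grip":0,"linear":[3,0,50],"rot":[0,0,0]},
    {"grip":0,"linear":[3,0,90],"rot":[0,0,0]},
    {"grip":0,"linear":[3,0,112],"rot":[0,0,0]},
    {"grip":0,"linear":[3,0,120],"rot":[0,0,0]},
    {"grip":0,"linear":[3,0,123],"rot":[0,0,0]},
    {"grip":0,"linear":[3,0,123],"rot":[0,0,0]}
  ]
}}

```text
clock: 27.55
position: [520.5, -373.9, 98.0]
ee_rot: [1.0, 0.0, 0.001, 0.0]
contact_force: [0.2, 0.3, -0.6]
gripper_width: 20.7
grasp_force: 60.0
```

>>> {"api": "arm_command", "payload": {
  "rows": [
    {"grip":0,"linear":[0,0,3],"rot":[0,0,0]},
    {"grip":0,"linear":[0,0,5],"rot":[0,0,0]},
    {"grip":0.38,"linear":[0,0,5],"rot":[0,0,0]},
    {"grip":0.38,"linear":[0,0,5],"rot":[0,0,0]},
    {"grip":0.38,"linear":[0,0,-10],"rot":[0,0,0]},
    {"grip":0.38,"linear":[0,0,-60],"rot":[0,0,0]},
    {"grip":0.38,"linear":[0,0,-120],"rot":[0,0,0]},
    {"grip":0.38,"linear":[0,0,-140],"rot":[0,0,0]},
    {"grip":0.38,"linear":[0,0,-140],"rot":[0,0,0]}
  ]
}}

```text
clock: 28.68
position: [520.7, -374.6, 240.3]
ee_rot: [1.0, -0.0, 0.003, 0.001]
contact_force: [-0.9, 0.3, -1.1]
gripper_width: 33.0
grasp_force: 0.0
```

```bash
python3 - <<'E'
from h import *
s=arm.read_state(); print(s["position"],s["contact_force"],s["gripper_width"]);print(yaw(s), tool(s,[571,164,76]))
p=shot("wrist"); save(p,"w12.png")
print([(np.round(d["pixel"]).tolist(),round(d["score"],2),at(p,d["pixel"],101)[:2].tolist()) for d in models.tip_of(p,"blank0_center")[:3]])
b=shot("scene")
for q,z in (("blank1_center",45),("blank2_center",45),("blank3_center",45),("bar_grip",36),("plunger_grip",141)):
    print(q,[(np.round(d["pixel"]).tolist(),round(d["score"],2),at(b,d["pixel"],z)[:2].tolist()) for d in models.tip_of(b,q)[:3]])
E
```

```text
[ 520.68859024 -374.55301401  240.27457305] [-0.90559171  0.25139683 -1.13304106] 32.971328919651505
[[ 1.    -0.001  0.006]
 [-0.001 -1.    -0.003]
 [ 0.006  0.003 -1.   ]] [  49.  -539.   163.2]
[([279.0, 202.0], 0.6, [520.3, -373.1])]
blank1_center [([296.0, 232.0], 0.76, [571.8, 169.8]), ([331.0, 271.0], 0.45, [562.5, 301.2]), ([371.0, 208.0], 0.35, [372.7, 211.8])]
blank2_center [([304.0, 245.0], 0.81, [574.9, 210.4])]
blank3_center [([312.0, 261.0], 0.72, [584.8, 256.8])]
bar_grip [([271.0, 165.0], 0.91, [503.7, -54.3]), ([277.0, 195.0], 0.32, [545.4, 42.9])]
plunger_grip [([296.0, 230.0], 0.6, [603.9, 213.8]), ([332.0, 271.0], 0.46, [598.6, 339.7]), ([371.0, 207.0], 0.43, [426.0, 256.1])]
```

>>> {"api": "arm_command", "payload": {
  "rows": [
    {"grip":0.4,"linear":[5,-60,0],"rot":[0,0,0.03]},
    {"grip":0.4,"linear":[11,-120,0],"rot":[0,0,0.06]},
    {"grip":0.4,"linear":[17,-180,0],"rot":[0,0,0.1]},
    {"grip":0.4,"linear":[22,-240,0],"rot":[0,0,0.13]},
    {"grip":0.4,"linear":[28,-300,0],"rot":[0,0,0.13]},
    {"grip":0.4,"linear":[34,-360,0],"rot":[0,0,0.13]},
    {"grip":0.4,"linear":[40,-420,0],"rot":[0,0,0.13]},
    {"grip":0.4,"linear":[45,-480,0],"rot":[0,0,0.13]},
    {"grip":0.4,"linear":[50,-538,0],"rot":[0,0,0.13]},
    {"grip":0.4,"linear":[50,-538,0],"rot":[0,0,0.13]}
  ]
}}

```text
clock: 30.32
position: [570.2, 167.5, 235.8]
ee_rot: [0.998, -0.063, -0.0, 0.0]
contact_force: [0.4, -0.2, -0.5]
gripper_width: 34.6
grasp_force: 0.0
```

>>> {"api": "arm_command", "payload": {
  "rows": [
    {"grip":0.4,"linear":[0,0,50],"rot":[0,0,0]},
    {"grip":0.4,"linear":[0,0,110],"rot":[0,0,0]},
    {"grip":0.4,"linear":[0,0,160],"rot":[0,0,0]},
    {"grip":0.4,"linear":[0,0,163],"rot":[0,0,0]},
    {"grip":0.4,"linear":[0,0,163],"rot":[0,0,0]}
  ]
}}

```text
clock: 30.95
position: [571.5, 163.8, 75.4]
ee_rot: [0.998, -0.065, 0.001, -0.0]
contact_force: [0.0, -0.2, 0.3]
gripper_width: 34.2
grasp_force: 0.0
```

```bash
python3 - <<'E'
from h import *
s=arm.read_state(); print(s["position"],s["contact_force"]);print(yaw(s), tool(s,[571,164.2,36]))
p=shot("wrist"); save(p,"w13.png")
print([(np.round(d["pixel"]).tolist(),round(d["score"],2),at(p,d["pixel"],45)[:2].tolist()) for d in models.tip_of(p,"blank1_center")[:3]])
E
```

```text
[571.50837729 163.84720288  75.36943778] [ 0.00157201 -0.15670863  0.29792486]
[[ 0.991 -0.13   0.002]
 [-0.13  -0.991  0.   ]
 [ 0.002 -0.001 -1.   ]] [-0.6 -0.3 39.4]
[([274.0, 255.0], 0.74, [571.2, 167.8])]
```

```bash
python3 - <<'E'
from h import *
im=cv2.imread("pics/w13.png")
for y in (180,200,220): print(y,[(x,im[y,x,::-1].tolist()) for x in range(225,340,7)])
print(models.spot_in(p:=shot("wrist"),"blank1_center")[:2])
E
```

```text
180 [(225, [120, 69, 39]), (232, [123, 69, 40]), (239, [122, 70, 37]), (246, [123, 68, 39]), (253, [42, 26, 19]), (260, [223, 139, 69]), (267, [222, 136, 70]), (274, [223, 140, 69]), (281, [206, 124, 61]), (288, [208, 131, 67]), (295, [208, 128, 62]), (302, [166, 96, 45]), (309, [225, 142, 68]), (316, [128, 71, 40]), (323, [127, 70, 38]), (330, [122, 64, 34]), (337, [127, 72, 37])]
200 [(225, [237, 197, 130]), (232, [249, 228, 157]), (239, [249, 230, 159]), (246, [249, 229, 157]), (253, [128, 97, 59]), (260, [223, 139, 71]), (267, [221, 137, 71]), (274, [204, 118, 59]), (281, [204, 124, 64]), (288, [210, 125, 60]), (295, [182, 108, 54]), (302, [138, 98, 57]), (309, [237, 198, 129]), (316, [239, 200, 134]), (323, [239, 200, 135]), (330, [239, 201, 133]), (337, [238, 199, 132])]
220 [(225, [111, 84, 57]), (232, [187, 144, 98]), (239, [183, 141, 87]), (246, [118, 90, 55]), (253, [97, 80, 47]), (260, [190, 115, 59]), (267, [181, 105, 52]), (274, [168, 101, 48]), (281, [170, 101, 48]), (288, [178, 105, 56]), (295, [177, 107, 53]), (302, [246, 208, 138]), (309, [248, 224, 151]), (316, [249, 227, 154]), (323, [249, 228, 155]), (330, [249, 227, 152]), (337, [249, 226, 152])]
[{'rect': [252.9, 155.1, 304.9, 357.3], 'score': 0.84}]
```

>>> {"api": "arm_command", "payload": {
  "rows": [
    {"grip":0.4,"linear":[-1,-1,25],"rot":[0,0,0]},
    {"grip":0.4,"linear":[-1,-1,39],"rot":[0,0,0]},
    {"grip":0.4,"linear":[-1,-1,39],"rot":[0,0,0]},
    {"grip":0,"linear":[-1,-1,39],"rot":[0,0,0]},
    {"grip":0,"linear":[-1,-1,39],"rot":[0,0,0]},
    {"grip":0,"linear":[-1,-1,39],"rot":[0,0,0]}
  ]
}}

```text
clock: 31.9
position: [569.9, 165.3, 35.7]
ee_rot: [0.998, -0.065, 0.001, -0.0]
contact_force: [0.2, 0.6, 3.3]
gripper_width: 20.8
grasp_force: 60.7
```

>>> {"api": "arm_command", "payload": {
  "rows": [
    {"grip":0,"linear":[0,0,-10],"rot":[0,0,0]},
    {"grip":0,"linear":[0,0,-40],"rot":[0,0,0]},
    {"grip":0,"linear":[0,0,-90],"rot":[0,0,0]},
    {"grip":0,"linear":[0,0,-140],"rot":[0,0,0]},
    {"grip":0,"linear":[0,0,-185],"rot":[0,0,0]},
    {"grip":0,"linear":[0,0,-185],"rot":[0,0,0]}
  ]
}}

```text
clock: 32.65
position: [571.3, 165.8, 225.2]
ee_rot: [0.998, -0.065, 0.004, -0.002]
contact_force: [-0.6, 0.5, -1.8]
gripper_width: 21.2
grasp_force: 60.3
```

```bash
python3 - <<'E'
from h import *
s=arm.read_state(); print(s["position"],s["contact_force"],s["gripper_width"],s["grasp_force"]);print(yaw(s), tool(s,[519,-324,200]))
p=shot("wrist"); save(p,"w14.png"); print(models.spot_in(p,"blank1_center")[:2])
E
```

```text
[571.29440796 165.80540201 225.18087103] [-0.62207981  0.51476938 -1.78473338] 21.190675529428106 60.33054828643799
[[ 0.991 -0.13   0.009]
 [-0.13  -0.992  0.004]
 [ 0.008 -0.006 -1.   ]] [ 11.6 492.6  22.6]
[{'rect': [248.4, 160.0, 314.1, 385.2], 'score': 0.69}]
```

>>> {"api": "arm_command", "payload": {
  "rows": [
    {"grip":0,"linear":[2,60,0],"rot":[0,0,-0.03]},
    {"grip":0,"linear":[4,120,0],"rot":[0,0,-0.06]},
    {"grip":0,"linear":[6,180,0],"rot":[0,0,-0.1]},
    {"grip":0,"linear":[8,240,0],"rot":[0,0,-0.13]},
    {"grip":0,"linear":[10,300,0],"rot":[0,0,-0.13]},
    {"grip":0,"linear":[12,360,0],"rot":[0,0,-0.13]},
    {"grip":0,"linear":[14,420,0],"rot":[0,0,-0.13]},
    {"grip":0,"linear":[15,475,0],"rot":[0,0,-0.13]},
    {"grip":0,"linear":[15,492,0],"rot":[0,0,-0.13]},
    {"grip":0,"linear":[15,492,0],"rot":[0,0,-0.13]}
  ]
}}

```text
clock: 34.0
position: [519.0, -325.3, 218.0]
ee_rot: [1.0, -0.001, -0.002, -0.001]
contact_force: [0.2, 0.4, -0.4]
gripper_width: 20.9
grasp_force: 60.4
```

```bash
python3 - <<'E'
from h import *
s=arm.read_state(); print(s["position"],s["joints"].round(2),s["contact_force"],s["gripper_width"],s["grasp_force"]);print(yaw(s), tool(s,[519,-324,93]))
p=shot("wrist"); save(p,"w15.png"); print(models.spot_in(p,"blank1_center")[:2])
print([(np.round(d["pixel"]).tolist(),round(d["score"],2),at(p,d["pixel"],101)[:2].tolist()) for d in models.tip_of(p,"blank0_center")[:3]])
E
```

```text
[ 519.04206571 -325.28550696  217.99089976] [-0.3   0.37 -0.04 -0.   -1.16  1.86] [ 0.18707965  0.41741857 -0.37227318] 20.88798476992977 60.35208821296692
[[ 1.    -0.003 -0.003]
 [-0.003 -1.     0.001]
 [-0.003 -0.001 -1.   ]] [  0.3  -1.1 125. ]
[]
[([347.0, 207.0], 0.91, [519.0, -372.4]), ([245.0, 367.0], 0.25, [381.9, -294.3])]
```

>>> {"api": "arm_command", "payload": {
  "rows": [
    {"grip":0,"linear":[0,0,50],"rot":[0,0,0]},
    {"grip":0,"linear":[0,0,90],"rot":[0,0,0]},
    {"grip":0,"linear":[0,0,112],"rot":[0,0,0]},
    {"grip":0,"linear":[0,0,120],"rot":[0,0,0]},
    {"grip":0,"linear":[0,0,125],"rot":[0,0,0]},
    {"grip":0,"linear":[0,0,127.5],"rot":[0,0,0]},
    {"grip":0,"linear":[0,0,127.5],"rot":[0,0,0]}
  ]
}}

```text
clock: 35.02
position: [520.4, -324.8, 93.0]
ee_rot: [1.0, -0.0, 0.001, 0.0]
contact_force: [-0.4, -0.1, -1.0]
gripper_width: 21.1
grasp_force: 60.3
```

>>> {"api": "arm_command", "payload": {
  "rows": [
    {"grip":0.37,"linear":[0,0,0],"rot":[0,0,0]},
    {"grip":0.37,"linear":[0,0,0],"rot":[0,0,0]},
    {"grip":0.37,"linear":[0,0,-15],"rot":[0,0,0]},
    {"grip":0.37,"linear":[0,0,-65],"rot":[0,0,0]},
    {"grip":0.37,"linear":[0,0,-125],"rot":[0,0,0]},
    {"grip":0.37,"linear":[0,0,-145],"rot":[0,0,0]},
    {"grip":0.37,"linear":[0,0,-145],"rot":[0,0,0]}
  ]
}}

```text
clock: 35.9
position: [521.0, -325.1, 240.6]
ee_rot: [1.0, -0.0, 0.003, 0.001]
contact_force: [0.2, 0.1, -0.6]
gripper_width: 31.5
grasp_force: 0.0
```

```bash
python3 - <<'E'
from h import *
s=arm.read_state(); print(s["position"],s["contact_force"],s["gripper_width"]);print(yaw(s), tool(s,[577,211,76]))
p=shot("wrist"); save(p,"w16.png")
for k in "01": print([(np.round(d["pixel"]).tolist(),round(d["score"],2),at(p,d["pixel"],101)[:2].tolist()) for d in models.tip_of(p,f"blank{k}_center")[:3]])
b=shot("scene")
for q,z in (("blank2_center",45),("blank3_center",45),("bar_grip",36),("plunger_grip",141)):
    print(q,[(np.round(d["pixel"]).tolist(),round(d["score"],2),at(b,d["pixel"],z)[:2].tolist()) for d in models.tip_of(b,q)[:3]])
E
```

```text
[ 520.96764105 -325.14114871  240.60549786] [ 0.16093185  0.07014191 -0.63673404] 31.502099114769013
[[ 1.    -0.001  0.006]
 [-0.001 -1.    -0.002]
 [ 0.006  0.002 -1.   ]] [  54.7 -536.5  163.8]
[([342.0, 203.0], 0.63, [519.4, -372.3]), ([248.0, 355.0], 0.5, [381.0, -295.7])]
[([280.0, 201.0], 0.59, [521.0, -324.1])]
blank2_center [([302.0, 246.0], 0.62, [581.0, 208.4])]
blank3_center [([314.0, 261.0], 0.86, [581.6, 258.3])]
bar_grip [([269.0, 163.0], 0.92, [505.4, -62.4])]
plunger_grip [([329.0, 271.0], 0.61, [602.1, 336.8])]
```

Next, the pale blank.

>>> {"api": "arm_command", "payload": {
  "rows": [
    {"grip":0.4,"linear":[5,-60,0],"rot":[0,0,0.03]},
    {"grip":0.4,"linear":[11,-120,0],"rot":[0,0,0.06]},
    {"grip":0.4,"linear":[17,-180,0],"rot":[0,0,0.1]},
    {"grip":0.4,"linear":[23,-240,0],"rot":[0,0,0.13]},
    {"grip":0.4,"linear":[30,-300,0],"rot":[0,0,0.13]},
    {"grip":0.4,"linear":[36,-360,0],"rot":[0,0,0.13]},
    {"grip":0.4,"linear":[43,-420,0],"rot":[0,0,0.13]},
    {"grip":0.4,"linear":[50,-480,0],"rot":[0,0,0.13]},
    {"grip":0.4,"linear":[55,-536,0],"rot":[0,0,0.13]},
    {"grip":0.4,"linear":[55,-536,0],"rot":[0,0,0.13]}
  ]
}}

```text
clock: 37.55
position: [575.4, 214.8, 236.0]
ee_rot: [0.998, -0.063, -0.001, 0.0]
contact_force: [0.4, -0.1, 0.5]
gripper_width: 34.1
grasp_force: 0.0
```

>>> {"api": "arm_command", "payload": {
  "rows": [
    {"grip":0.4,"linear":[0,0,50],"rot":[0,0,0]},
    {"grip":0.4,"linear":[0,0,110],"rot":[0,0,0]},
    {"grip":0.4,"linear":[0,0,160],"rot":[0,0,0]},
    {"grip":0.4,"linear":[0,0,163],"rot":[0,0,0]},
    {"grip":0.4,"linear":[0,0,163],"rot":[0,0,0]}
  ]
}}

```text
clock: 38.17
position: [576.8, 211.2, 75.9]
ee_rot: [0.998, -0.065, 0.001, -0.0]
contact_force: [-0.4, 0.0, 0.8]
gripper_width: 34.1
grasp_force: 0.0
```

```bash
python3 - <<'E'
from h import *
s=arm.read_state(); print(s["position"],s["contact_force"]);print(yaw(s), tool(s,[577,211,36]))
p=shot("wrist"); save(p,"w17.png"); im=p["frame"]
print(models.spot_in(p,"blank2_center")[:2],[(np.round(d["pixel"]).tolist(),round(d["score"],2),at(p,d["pixel"],45)[:2].tolist()) for d in models.tip_of(p,"blank2_center")[:3]])
for y in (175,185,200): print(y,[(x,im[y,x].tolist()) for x in range(225,340,7)])
E
```

```text
[576.77069279 211.23562659  75.91971427] [-0.41886459  0.02116676  0.76199513]
[[ 0.991 -0.13   0.002]
 [-0.13  -0.991  0.001]
 [ 0.002 -0.001 -1.   ]] [ 0.2  0.2 39.9]
[{'rect': [258.9, 141.4, 312.0, 349.8], 'score': 0.83}] [([286.0, 248.0], 0.61, [578.7, 209.1])]
175 [(225, [111, 64, 34]), (232, [111, 61, 32]), (239, [111, 64, 32]), (246, [108, 60, 31]), (253, [109, 62, 33]), (260, [91, 52, 25]), (267, [241, 211, 139]), (274, [242, 216, 145]), (281, [240, 211, 137]), (288, [241, 205, 133]), (295, [242, 194, 127]), (302, [239, 191, 119]), (309, [244, 202, 131]), (316, [115, 62, 36]), (323, [110, 59, 30]), (330, [118, 68, 37]), (337, [113, 62, 35])]
185 [(225, [110, 60, 29]), (232, [109, 58, 30]), (239, [105, 56, 24]), (246, [113, 60, 30]), (253, [110, 61, 31]), (260, [150, 117, 74]), (267, [242, 217, 143]), (274, [241, 217, 142]), (281, [242, 214, 138]), (288, [242, 203, 131]), (295, [241, 195, 125]), (302, [240, 190, 122]), (309, [240, 188, 121]), (316, [124, 71, 37]), (323, [123, 71, 38]), (330, [122, 67, 37]), (337, [118, 64, 33])]
200 [(225, [224, 178, 117]), (232, [242, 212, 144]), (239, [243, 214, 144]), (246, [241, 211, 143]), (253, [243, 213, 141]), (260, [150, 116, 70]), (267, [241, 216, 142]), (274, [240, 215, 137]), (281, [241, 210, 138]), (288, [240, 195, 122]), (295, [239, 195, 123]), (302, [242, 197, 127]), (309, [206, 151, 95]), (316, [225, 180, 117]), (323, [224, 177, 115]), (330, [226, 180, 117]), (337, [225, 178, 113])]
```

>>> {"api": "arm_command", "payload": {
  "rows": [
    {"grip":0.4,"linear":[4,3,10],"rot":[0,0,0]},
    {"grip":0.4,"linear":[4,3,25],"rot":[0,0,0]},
    {"grip":0.4,"linear":[4,3,40],"rot":[0,0,0]},
    {"grip":0.4,"linear":[4,3,40],"rot":[0,0,0]},
    {"grip":0,"linear":[4,3,40],"rot":[0,0,0]},
    {"grip":0,"linear":[4,3,40],"rot":[0,0,0]},
    {"grip":0,"linear":[4,3,40],"rot":[0,0,0]}
  ]
}}

```text
clock: 39.2
position: [579.2, 207.9, 34.6]
ee_rot: [0.998, -0.065, 0.0, -0.0]
contact_force: [-0.8, 1.0, -0.4]
gripper_width: 20.8
grasp_force: 61.1
```

>>> {"api": "arm_command", "payload": {
  "rows": [
    {"grip":0,"linear":[0,0,-10],"rot":[0,0,0]},
    {"grip":0,"linear":[0,0,-40],"rot":[0,0,0]},
    {"grip":0,"linear":[0,0,-90],"rot":[0,0,0]},
    {"grip":0,"linear":[0,0,-140],"rot":[0,0,0]},
    {"grip":0,"linear":[0,0,-185],"rot":[0,0,0]},
    {"grip":0,"linear":[0,0,-185],"rot":[0,0,0]}
  ]
}}

```text
clock: 39.95
position: [581.2, 208.7, 225.4]
ee_rot: [0.998, -0.065, 0.005, -0.003]
contact_force: [0.4, -0.1, -0.8]
gripper_width: 21.2
grasp_force: 61.3
```

```bash
python3 - <<'E'
from h import *
s=arm.read_state(); print(s["position"],s["contact_force"],s["gripper_width"],s["grasp_force"]);print(yaw(s), tool(s,[519,-274,200]))
p=shot("wrist"); save(p,"w18.png"); print(models.spot_in(p,"blank2_center")[:2])
E
```

```text
[581.17959029 208.68967706 225.36911538] [ 0.36014763 -0.13791174 -0.76052242] 21.1535947331861 61.33342266082764
[[ 0.991 -0.13   0.01 ]
 [-0.13  -0.992  0.005]
 [ 0.009 -0.007 -1.   ]] [  0.8 486.8  22.2]
[{'rect': [247.7, 158.8, 317.0, 385.3], 'score': 0.9}]
```

>>> {"api": "arm_command", "payload": {
  "rows": [
    {"grip":0,"linear":[0,60,0],"rot":[0,0,-0.03]},
    {"grip":0,"linear":[1,120,0],"rot":[0,0,-0.06]},
    {"grip":0,"linear":[2,180,0],"rot":[0,0,-0.1]},
    {"grip":0,"linear":[2,240,0],"rot":[0,0,-0.13]},
    {"grip":0,"linear":[3,300,0],"rot":[0,0,-0.13]},
    {"grip":0,"linear":[3,360,0],"rot":[0,0,-0.13]},
    {"grip":0,"linear":[4,420,0],"rot":[0,0,-0.13]},
    {"grip":0,"linear":[4,470,0],"rot":[0,0,-0.13]},
    {"grip":0,"linear":[4,486,0],"rot":[0,0,-0.13]},
    {"grip":0,"linear":[4,486,0],"rot":[0,0,-0.13]}
  ]
}}

```text
clock: 41.3
position: [518.8, -275.1, 217.9]
ee_rot: [1.0, -0.001, -0.001, -0.0]
contact_force: [0.4, 1.1, -1.0]
gripper_width: 20.8
grasp_force: 61.4
```

```bash
python3 - <<'E'
from h import *
s=arm.read_state(); print(s["position"],s["gripper_width"],s["grasp_force"]);print(yaw(s), tool(s,[519,-274,93]))
p=shot("wrist"); save(p,"w19.png"); print(models.spot_in(p,"blank2_center")[:2])
for k in "01": print([(np.round(d["pixel"]).tolist(),round(d["score"],2),at(p,d["pixel"],101)[:2].tolist()) for d in models.tip_of(p,f"blank{k}_center")[:3]])
E
```

```text
[ 518.80280907 -275.09193246  217.88842412] 20.835762283191233 61.399909257888794
[[ 1.    -0.003 -0.003]
 [-0.003 -1.     0.001]
 [-0.003 -0.001 -1.   ]] [  0.5  -1.  124.9]
[{'rect': [247.6, 158.5, 318.3, 383.4], 'score': 0.86}]
[([416.0, 203.0], 0.58, [521.7, -371.8])]
[([350.0, 204.0], 0.67, [521.4, -324.2])]
```

>>> {"api": "arm_command", "payload": {
  "rows": [
    {"grip":0,"linear":[0,-1,50],"rot":[0,0,0]},
    {"grip":0,"linear":[0,-1,90],"rot":[0,0,0]},
    {"grip":0,"linear":[0,-1,112],"rot":[0,0,0]},
    {"grip":0,"linear":[0,-1,120],"rot":[0,0,0]},
    {"grip":0,"linear":[0,-1,125],"rot":[0,0,0]},
    {"grip":0,"linear":[0,-1,127.5],"rot":[0,0,0]},
    {"grip":0,"linear":[0,-1,127.5],"rot":[0,0,0]}
  ]
}}

```text
clock: 42.38
position: [520.0, -273.7, 92.5]
ee_rot: [1.0, -0.0, 0.001, 0.0]
contact_force: [-0.2, -0.2, -0.7]
gripper_width: 20.5
grasp_force: 61.4
```

>>> {"api": "arm_command", "payload": {
  "rows": [
    {"grip":0.37,"linear":[0,0,0],"rot":[0,0,0]},
    {"grip":0.37,"linear":[0,0,0],"rot":[0,0,0]},
    {"grip":0.37,"linear":[0,0,-15],"rot":[0,0,0]},
    {"grip":0.37,"linear":[0,0,-65],"rot":[0,0,0]},
    {"grip":0.37,"linear":[0,0,-125],"rot":[0,0,0]},
    {"grip":0.37,"linear":[0,0,-145],"rot":[0,0,0]},
    {"grip":0.37,"linear":[0,0,-145],"rot":[0,0,0]}
  ]
}}

```text
clock: 43.25
position: [520.6, -274.0, 240.0]
ee_rot: [1.0, -0.0, 0.003, 0.001]
contact_force: [-0.7, 0.0, -0.3]
gripper_width: 31.7
grasp_force: 0.0
```

```bash
python3 - <<'E'
from h import *
s=arm.read_state(); print(s["position"],s["contact_force"],s["gripper_width"]);print(yaw(s), tool(s,[583,257.4,76]))
p=shot("wrist"); save(p,"w20.png")
for k in "012": print([(np.round(d["pixel"]).tolist(),round(d["score"],2),at(p,d["pixel"],101)[:2].tolist()) for d in models.tip_of(p,f"blank{k}_center")[:3]])
b=shot("scene")
for q,z in (("blank3_center",45),("bar_grip",36),("plunger_grip",141)):
    print(q,[(np.round(d["pixel"]).tolist(),round(d["score"],2),at(b,d["pixel"],z)[:2].tolist()) for d in models.tip_of(b,q)[:3]])
E
```

```text
[ 520.56579496 -273.99285652  239.99645031] [-0.71287848  0.03636352 -0.3205008 ] 31.659111404656908
[[ 1.    -0.001  0.006]
 [-0.001 -1.    -0.002]
 [ 0.006  0.002 -1.   ]] [  61.1 -531.7  163.5]
[([407.0, 204.0], 0.9, [518.2, -372.3])]
[([343.0, 202.0], 0.6, [520.4, -321.8])]
[([281.0, 200.0], 0.89, [521.8, -273.5])]
blank3_center [([314.0, 262.0], 0.82, [583.5, 261.4]), ([300.0, 242.0], 0.47, [579.3, 196.5])]
bar_grip [([270.0, 164.0], 0.82, [503.4, -59.4])]
plunger_grip [([332.0, 270.0], 0.75, [595.9, 338.1]), ([258.0, 74.0], 0.52, [396.2, -290.1]), ([270.0, 159.0], 0.4, [540.8, 8.1])]
```

>>> {"api": "arm_command", "payload": {
  "rows": [
    {"grip":0.4,"linear":[6,-60,0],"rot":[0,0,0.03]},
    {"grip":0.4,"linear":[13,-120,0],"rot":[0,0,0.06]},
    {"grip":0.4,"linear":[20,-180,0],"rot":[0,0,0.1]},
    {"grip":0.4,"linear":[27,-240,0],"rot":[0,0,0.13]},
    {"grip":0.4,"linear":[34,-300,0],"rot":[0,0,0.13]},
    {"grip":0.4,"linear":[41,-360,0],"rot":[0,0,0.13]},
    {"grip":0.4,"linear":[48,-420,0],"rot":[0,0,0.13]},
    {"grip":0.4,"linear":[55,-480,0],"rot":[0,0,0.13]},
    {"grip":0.4,"linear":[61,-531,0],"rot":[0,0,0.13]},
    {"grip":0.4,"linear":[61,-531,0],"rot":[0,0,0.13]}
  ]
}}

```text
clock: 44.9
position: [580.9, 260.6, 235.2]
ee_rot: [0.998, -0.063, -0.001, 0.0]
contact_force: [1.1, -0.6, -0.6]
gripper_width: 34.1
grasp_force: 0.0
```

>>> {"api": "arm_command", "payload": {
  "rows": [
    {"grip":0.4,"linear":[0,0,50],"rot":[0,0,0]},
    {"grip":0.4,"linear":[0,0,110],"rot":[0,0,0]},
    {"grip":0.4,"linear":[0,0,160],"rot":[0,0,0]},
    {"grip":0.4,"linear":[0,0,163],"rot":[0,0,0]},
    {"grip":0.4,"linear":[0,0,163],"rot":[0,0,0]}
  ]
}}

```text
clock: 45.52
position: [582.3, 257.4, 75.5]
ee_rot: [0.998, -0.065, 0.001, -0.0]
contact_force: [-0.1, 1.2, 0.7]
gripper_width: 33.8
grasp_force: 0.0
```

```bash
python3 - <<'E'
from h import *
s=arm.read_state(); print(s["position"],s["contact_force"]);print(yaw(s), tool(s,[583,257.4,36]))
p=shot("wrist"); save(p,"w21.png"); im=p["frame"]
print(models.spot_in(p,"blank3_center")[:2],[(np.round(d["pixel"]).tolist(),round(d["score"],2),at(p,d["pixel"],45)[:2].tolist()) for d in models.tip_of(p,"blank3_center")[:3]])
for y in (180,200): print(y,[(x,im[y,x].tolist()) for x in range(225,340,7)])
E
```

```text
[582.3415751  257.35129404  75.50868722] [-0.13095758  1.15431471  0.70239836]
[[ 0.991 -0.13   0.002]
 [-0.13  -0.991  0.001]
 [ 0.002 -0.001 -1.   ]] [ 0.6 -0.1 39.5]
[{'rect': [258.8, 151.1, 310.6, 351.2], 'score': 0.65}, {'rect': [1.8, 271.2, 70.5, 382.5], 'score': 0.29}] [([283.0, 253.0], 0.94, [582.5, 256.9])]
180 [(225, [244, 216, 146]), (232, [244, 217, 145]), (239, [120, 68, 38]), (246, [114, 65, 34]), (253, [131, 73, 36]), (260, [68, 37, 14]), (267, [240, 129, 74]), (274, [241, 130, 72]), (281, [244, 138, 78]), (288, [244, 143, 80]), (295, [245, 152, 87]), (302, [245, 151, 87]), (309, [207, 102, 56]), (316, [123, 72, 37]), (323, [126, 71, 37]), (330, [127, 73, 40]), (337, [119, 68, 34])]
200 [(225, [243, 215, 142]), (232, [244, 217, 144]), (239, [244, 217, 142]), (246, [245, 219, 145]), (253, [245, 215, 147]), (260, [110, 77, 50]), (267, [244, 135, 73]), (274, [244, 138, 80]), (281, [244, 141, 79]), (288, [245, 141, 81]), (295, [244, 139, 80]), (302, [246, 140, 80]), (309, [186, 137, 87]), (316, [229, 181, 118]), (323, [231, 186, 123]), (330, [231, 187, 124]), (337, [228, 184, 123])]
```

Centre is at about 285 px, so I'm shifting +2.

>>> {"api": "arm_command", "payload": {
  "rows": [
    {"grip":0.4,"linear":[1,2,10],"rot":[0,0,0]},
    {"grip":0.4,"linear":[1,2,25],"rot":[0,0,0]},
    {"grip":0.4,"linear":[1,2,39],"rot":[0,0,0]},
    {"grip":0.4,"linear":[1,2,39],"rot":[0,0,0]},
    {"grip":0,"linear":[1,2,39],"rot":[0,0,0]},
    {"grip":0,"linear":[1,2,39],"rot":[0,0,0]},
    {"grip":0,"linear":[1,2,39],"rot":[0,0,0]}
  ]
}}

```text
clock: 46.55
position: [581.9, 255.3, 35.1]
ee_rot: [0.998, -0.065, 0.0, -0.0]
contact_force: [-0.3, -0.4, -0.9]
gripper_width: 20.9
grasp_force: 61.1
```

>>> {"api": "arm_command", "payload": {
  "rows": [
    {"grip":0,"linear":[0,0,-10],"rot":[0,0,0]},
    {"grip":0,"linear":[0,0,-40],"rot":[0,0,0]},
    {"grip":0,"linear":[0,0,-90],"rot":[0,0,0]},
    {"grip":0,"linear":[0,0,-140],"rot":[0,0,0]},
    {"grip":0,"linear":[0,0,-185],"rot":[0,0,0]},
    {"grip":0,"linear":[0,0,-185],"rot":[0,0,0]}
  ]
}}

```text
clock: 47.3
position: [583.9, 256.2, 226.1]
ee_rot: [0.998, -0.065, 0.005, -0.003]
contact_force: [0.1, -1.2, -1.2]
gripper_width: 20.9
grasp_force: 61.3
```

```bash
python3 - <<'E'
from h import *
s=arm.read_state(); print(s["position"],s["contact_force"],s["gripper_width"],s["grasp_force"]);print(yaw(s), tool(s,[519,-224,200]))
p=shot("wrist"); save(p,"w22.png"); print(models.spot_in(p,"blank3_center")[:2])
E
```

```text
[583.85130966 256.24497732 226.05238603] [ 0.10608136 -1.22923854 -1.24502045] 20.85734142339858 61.306986808776855
[[ 0.991 -0.13   0.01 ]
 [-0.13  -0.991  0.006]
 [ 0.009 -0.007 -1.   ]] [ -2.1 484.8  22.6]
[{'rect': [249.7, 159.4, 314.9, 386.5], 'score': 0.81}]
```

>>> {"api": "arm_command", "payload": {
  "rows": [
    {"grip":0,"linear":[0,60,0],"rot":[0,0,-0.03]},
    {"grip":0,"linear":[0,120,0],"rot":[0,0,-0.06]},
    {"grip":0,"linear":[0,180,0],"rot":[0,0,-0.1]},
    {"grip":0,"linear":[0,240,0],"rot":[0,0,-0.13]},
    {"grip":0,"linear":[0,300,0],"rot":[0,0,-0.13]},
    {"grip":0,"linear":[0,360,0],"rot":[0,0,-0.13]},
    {"grip":0,"linear":[1,420,0],"rot":[0,0,-0.13]},
    {"grip":0,"linear":[1,470,0],"rot":[0,0,-0.13]},
    {"grip":0,"linear":[1,484,0],"rot":[0,0,-0.13]},
    {"grip":0,"linear":[1,484,0],"rot":[0,0,-0.13]}
  ]
}}

```text
clock: 48.65
position: [518.9, -225.1, 218.5]
ee_rot: [1.0, -0.001, -0.001, -0.0]
contact_force: [-0.1, -0.7, -0.1]
gripper_width: 20.7
grasp_force: 61.4
```

```bash
python3 - <<'E'
from h import *
s=arm.read_state(); print(s["position"],s["gripper_width"],s["grasp_force"]);print(yaw(s), tool(s,[519,-224,93]))
p=shot("wrist"); save(p,"w23.png"); print(models.spot_in(p,"blank3_center")[:2])
for k in "12": print([(np.round(d["pixel"]).tolist(),round(d["score"],2),at(p,d["pixel"],101)[:2].tolist()) for d in models.tip_of(p,f"blank{k}_center")[:3]])
E
```

```text
[ 518.90918752 -225.10933461  218.5424662 ] 20.697958714471365 61.35341763496399
[[ 1.    -0.002 -0.002]
 [-0.002 -1.     0.001]
 [-0.002 -0.001 -1.   ]] [  0.4  -1.  125.5]
[{'rect': [247.6, 158.8, 314.7, 387.6], 'score': 0.79}]
[([418.0, 206.0], 0.9, [519.9, -323.5])]
[([347.0, 203.0], 0.65, [521.9, -271.9])]
```

>>> {"api": "arm_command", "payload": {
  "rows": [
    {"grip":0,"linear":[0,0,50],"rot":[0,0,0]},
    {"grip":0,"linear":[0,0,90],"rot":[0,0,0]},
    {"grip":0,"linear":[0,0,112],"rot":[0,0,0]},
    {"grip":0,"linear":[0,0,120],"rot":[0,0,0]},
    {"grip":0,"linear":[0,0,125],"rot":[0,0,0]},
    {"grip":0,"linear":[0,0,128],"rot":[0,0,0]},
    {"grip":0,"linear":[0,0,128],"rot":[0,0,0]}
  ]
}}

```text
clock: 49.72
position: [520.0, -224.8, 92.4]
ee_rot: [1.0, -0.0, 0.001, 0.0]
contact_force: [1.5, 0.3, -0.7]
gripper_width: 20.6
grasp_force: 61.3
```

>>> {"api": "arm_command", "payload": {
  "rows": [
    {"grip":0.36,"linear":[0,0,0],"rot":[0,0,0]},
    {"grip":0.36,"linear":[0,0,0],"rot":[0,0,0]},
    {"grip":0.36,"linear":[0,0,-15],"rot":[0,0,0]},
    {"grip":0.36,"linear":[0,0,-65],"rot":[0,0,0]},
    {"grip":0.36,"linear":[0,0,-125],"rot":[0,0,0]},
    {"grip":0.36,"linear":[-20,40,-205],"rot":[0,0,0]},
    {"grip":0.36,"linear":[-20,75,-205],"rot":[0,0,0]},
    {"grip":0.36,"linear":[-20,75,-205],"rot":[0,0,0]}
  ]
}}

```text
clock: 50.72
position: [499.8, -302.5, 300.8]
ee_rot: [1.0, -0.002, 0.003, 0.001]
contact_force: [-0.2, 0.2, -0.7]
gripper_width: 30.6
grasp_force: 0.0
```

```bash
python3 - <<'E'
from h import *
s=arm.read_state(); print(s["position"],s["joints"].round(2),s["contact_force"],s["gripper_width"]);print(yaw(s))
p=shot("wrist"); save(p,"w24.png")
for k in "0123": print([(np.round(d["pixel"]).tolist(),round(d["score"],2),at(p,d["pixel"],101)[:2].tolist()) for d in models.tip_of(p,f"blank{k}_center")[:3]])
for q,z in (("drawer_handle",125),("drawer_floor",90)): print(q,[(np.round(d["pixel"]).tolist(),round(d["score"],2),at(p,d["pixel"],z)[:2].tolist()) for d in models.tip_of(p,q)[:3]])
b=shot("scene"); save(b,"a24.png")
E
```

```text
[ 499.84384296 -302.47039327  300.84677027] [-0.27  0.27  0.02  0.   -1.31  1.83] [-0.17042334  0.17321459 -0.65831317] 30.602310989259067
[[ 1.    -0.004  0.007]
 [-0.004 -1.    -0.003]
 [ 0.007  0.003 -1.   ]]
[([358.0, 163.0], 0.76, [521.4, -374.2])]
[([302.0, 165.0], 0.83, [519.8, -321.8])]
[([252.0, 163.0], 0.71, [521.8, -275.7])]
[([195.0, 167.0], 0.77, [518.7, -223.0])]
drawer_handle [([276.0, 297.0], 0.96, [397.7, -296.9])]
drawer_floor [([275.0, 159.0], 0.62, [524.0, -297.4])]
```

View pics/w24.png

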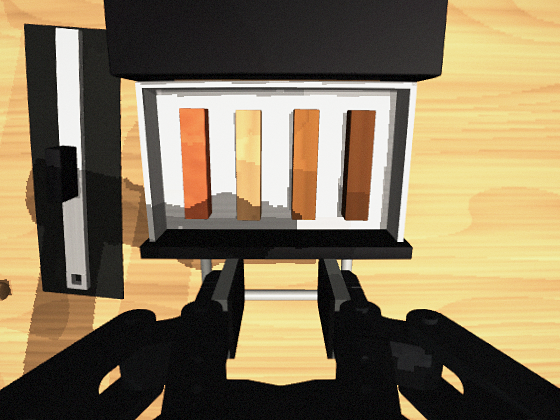

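All four blanks lie flat and apart in the drawer: (195,165), (249,165), (305,165), (359,165). The bar lies along the mat at the left. I'm going to the handle to shut the drawer.

>>> {"api": "arm_command", "payload": {
  "rows": [
    {"grip":0.42,"linear":[-20,-1,0],"rot":[0,0,0.17]},
    {"grip":0.42,"linear":[-40,-2,0],"rot":[0,0,0.35]},
    {"grip":0.42,"linear":[-60,-3,0],"rot":[0,0,0.52]},
    {"grip":0.42,"linear":[-80,-3,0],"rot":[0,0,0.7]},
    {"grip":0.42,"linear":[-100,-3,0],"rot":[0,0,0.87]},
    {"grip":0.42,"linear":[-101,-3,20],"rot":[0,0,1.04]},
    {"grip":0.42,"linear":[-101,-3,40],"rot":[0,0,1.22]},
    {"grip":0.42,"linear":[-101,-3,60],"rot":[0,0,1.4]},
    {"grip":0.42,"linear":[-101,-3,80],"rot":[0,0,1.567]},
    {"grip":0.42,"linear":[-101,-3,80],"rot":[0,0,1.567]}
  ]
}}

```text
clock: 52.38
position: [397.7, -296.0, 215.3]
ee_rot: [0.709, -0.705, -0.002, 0.001]
contact_force: [-0.3, 0.5, 0.7]
gripper_width: 35.9
grasp_force: 0.0
```

```bash
python3 - <<'E'
from h import *
s=arm.read_state(); print(s["position"],s["gripper_width"]);print(yaw(s),tool(s,[399.5,-299,111]))
E
```

```text
[ 397.74181911 -296.01763316  215.32375296] 35.92508173370644
[[ 0.006 -1.    -0.004]
 [-1.    -0.006  0.001]
 [-0.001  0.004 -1.   ]] [  3.1  -2.1 104.3]
```

>>> {"api": "arm_command", "payload": {
  "rows": [
    {"grip":0.42,"linear":[3,-2,40],"rot":[0,0,0]},
    {"grip":0.42,"linear":[3,-2,80],"rot":[0,0,0]},
    {"grip":0.42,"linear":[3,-2,104],"rot":[0,0,0]},
    {"grip":0.42,"linear":[3,-2,104],"rot":[0,0,0]},
    {"grip":0,"linear":[3,-2,104],"rot":[0,0,0]},
    {"grip":0,"linear":[3,-2,104],"rot":[0,0,0]},
    {"grip":0,"linear":[3,-2,104],"rot":[0,0,0]},
    {"grip":0,"linear":[3,-2,104],"rot":[0,0,0]}
  ]
}}

```text
clock: 53.38
position: [401.6, -300.1, 114.6]
ee_rot: [0.708, -0.706, 0.002, -0.001]
contact_force: [-0.4, 1.6, 6.6]
gripper_width: 7.6
grasp_force: 58.7
```

>>> {"api": "arm_command", "payload": {
  "rows": [
    {"grip":0,"linear":[0,-10,0],"rot":[0,0,0]},
    {"grip":0,"linear":[0,-25,0],"rot":[0,0,0]},
    {"grip":0,"linear":[0,-40,0],"rot":[0,0,0]},
    {"grip":0,"linear":[0,-58,0],"rot":[0,0,0]},
    {"grip":0,"linear":[0,-76,0],"rot":[0,0,0]},
    {"grip":0,"linear":[0,-94,0],"rot":[0,0,0]},
    {"grip":0,"linear":[0,-110,0],"rot":[0,0,0]},
    {"grip":0,"linear":[0,-122,0],"rot":[0,0,0]},
    {"grip":0,"linear":[0,-130,0],"rot":[0,0,0]},
    {"grip":0,"linear":[0,-130,0],"rot":[0,0,0]}
  ]
}}

```text
clock: 54.62
position: [533.1, -300.9, 114.6]
ee_rot: [0.708, -0.706, 0.003, -0.001]
contact_force: [1.5, -5.0, 5.3]
gripper_width: 7.3
grasp_force: 59.0
```

>>> {"api": "arm_command", "payload": {
  "rows": [
    {"grip":0,"linear":[0,-4,0],"rot":[0,0,0]},
    {"grip":0,"linear":[0,-8,0],"rot":[0,0,0]},
    {"grip":0,"linear":[0,-9,0],"rot":[0,0,0]},
    {"grip":0,"linear":[0,-9,0],"rot":[0,0,0]}
  ]
}}

```text
clock: 55.12
position: [539.8, -300.9, 114.6]
ee_rot: [0.708, -0.706, 0.002, 0.0]
contact_force: [-1.7, -6.0, 6.7]
gripper_width: 7.3
grasp_force: 59.2
```

>>> {"api": "arm_command", "payload": {
  "rows": [
    {"grip":0,"linear":[0,-2,0],"rot":[0,0,0]},
    {"grip":0,"linear":[0,-5,0],"rot":[0,0,0]},
    {"grip":0,"linear":[0,-5,0],"rot":[0,0,0]}
  ]
}}

```text
clock: 55.5
position: [539.8, -300.9, 114.5]
ee_rot: [0.708, -0.706, -0.003, 0.004]
contact_force: [-11.0, -6.1, 13.4]
gripper_width: 7.3
grasp_force: 59.9
```

>>> {"api": "arm_command", "payload": {
  "rows": [
    {"grip":0,"linear":[0,4,0],"rot":[0,0,0]},
    {"grip":0,"linear":[0,4,0],"rot":[0,0,0]},
    {"grip":0.4,"linear":[0,4,0],"rot":[0,0,0]},
    {"grip":0.4,"linear":[0,4,0],"rot":[0,0,0]},
    {"grip":0.4,"linear":[0,4,0],"rot":[0,0,0]},
    {"grip":0.4,"linear":[0,4,-30],"rot":[0,0,0]},
    {"grip":0.4,"linear":[0,4,-90],"rot":[0,0,0]},
    {"grip":0.4,"linear":[-20,40,-150],"rot":[0,0,0]},
    {"grip":0.4,"linear":[-60,80,-190],"rot":[0,0,0]},
    {"grip":0.4,"linear":[-60,80,-190],"rot":[0,0,0]}
  ]
}}

```text
clock: 56.75
position: [463.9, -238.4, 306.3]
ee_rot: [0.709, -0.706, 0.003, -0.002]
contact_force: [0.2, 0.1, -0.0]
gripper_width: 34.1
grasp_force: 0.0
```

```bash
python3 - <<'E'
from h import *
s=arm.read_state(); print(s["position"],s["contact_force"])
p=shot("wrist"); save(p,"w25.png"); a=shot("scene"); save(a,"a25.png")
for q,z in (("drawer_handle",125),("bar_grip",36),("plunger_grip",141),("coasters",0),("glue",0),("hammer",0)):
    for c in (p,a): print(q,[(np.round(d["pixel"]).tolist(),round(d["score"],2),at(c,d["pixel"],z)[:2].tolist()) for d in models.tip_of(c,q)[:2]])
x=cv2.resize(p["frame"][:,:,::-1],(400,300)); y=cv2.resize(a["frame"][:,100:500,::-1][60:360],(400,300))
cv2.imwrite("pics/final.png",np.hstack([x,y]))
E
```

```text
[ 463.87164496 -238.43710357  306.29666689] [ 0.24791419  0.05825715 -0.01058226]
drawer_handle [([191.0, 120.0], 0.87, [541.7, -296.9])]
drawer_handle [([216.0, 94.0], 0.57, [533.4, -298.9])]
bar_grip [([252.0, 316.0], 0.96, [501.2, -55.3])]
bar_grip [([268.0, 164.0], 0.91, [509.8, -61.0]), ([203.0, 255.0], 0.5, [790.1, 96.6])]
plunger_grip []
plunger_grip [([331.0, 272.0], 0.71, [600.9, 341.8])]
coasters []
coasters [([204.0, 253.0], 0.94, [779.3, 71.7])]
glue []
glue [([444.0, 308.0], 0.72, [384.0, 505.3])]
hammer []
hammer [([369.0, 208.0], 0.85, [352.0, 189.0])]
```

View pics/final.png

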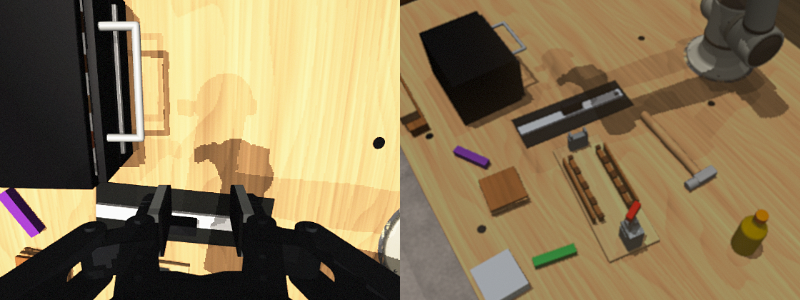

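The final view shows the drawer shut, the jig empty, the plunger turned and raised, the bar on the mat, and the bystanders where they were.

```bash
python3 -c "
from bench import job; print(job.job_done())"
```

```text
the job is handed in; nothing more can be done
None
```

The job is handed in: the plunger is latched open, the bar lies flat near the middle of the mat, and all four blanks are flat and apart in the shut drawer; the coasters, glue bottle and hammer were not touched.

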